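# Drive out a seized castor axle and take the worn wheel out

### The arm

A 6-joint arm with a two-finger parallel gripper is mounted at the origin on the work surface. World frame = base frame: x ahead of the robot, y to its left, z up, the work surface at z = 0. Lengths are in m, angles in rad, forces in N, time in s.
With the tool pointing down it reaches from about 0.375 to 0.9 m from the base axis. Payload 3.1 kg.
Tool frame: the origin (TCP) lies where the fingers leave the gripper's body, on its centre line; the fingertips stand r.tips_ahead ahead of it and the grasp point (between the pads) lies 51 mm ahead of it (r.tips_ahead is the distance from the TCP to the fingertips, in m); x points along the fingers, y is the direction in which the jaws open and shut, and the axes are right-handed (so a half turn about x gives the same grasp; the last joint's range is limited). The gripper opens to 87 mm and grips with 3 to 60 N. Pads are 19 mm wide; open, the fingers measure 117 mm over their backs; the gripper's body (75 mm by 190 mm) begins 51 mm behind the grasp point.
Start: joints at [-0.178, 0.527, 1.433, -0, 1.181, -0.178], TCP at [0.625, 0, 0.292] pointing down, gripper open.
Joint ranges: [-3.08, 3.08], [-0.75, 2.2], [0.22, 2.44], [-1.43, 4.57], [0, 2.65], [-2.85, 2.85]. Speed limits (rad/s): [2.79, 2.79, 3.14, 3.14, 3.14, 3.14].

### API

Orientations are given as a unit quaternion [w, x, y, z].
In Python, from plant import r, cams gives the robot as it stands. The module is installed in compiled form; this text tells all that it offers.
- The arm moves only by the tool step_arm, never from a script. Its argument "increments" is a list that holds one entry, the list of rows, each a list of 4 numbers: the shift along the tool's x, y, z in m, then the turn about the tool's x in rad. A call has 1 to 10 rows; each row shifts and turns the commanded pose from where the row before left it, along the tool's axes as they then stand; what a row does not reach is not made up. A row lasts 1/10 s, in which the tool goes at most 50 mm and 8.59 degrees, less where a joint would pass 70% of its speed; a pose out of reach is approached as far as the arm can. A call with a gripper value outside its range is refused whole. "claw" is the opening in per cent of the stroke, from 0 (shut) to 100 (fully open), set as the call begins (left out, the last holds). The fingers move at their own pace and stop on an object; "squeeze" is the grip in N (left out, the last holds). Time passes only in rows, so rows that do not move let the fingers close. It gives the time, the measured TCP pose, the force and the opening at its end, in the units of the state.
- r.observe(): the state, without advancing time (a new reading comes with each control period).
- cams.read_camera(name): name is "scene" or "side" or "wrist"; returns the picture (400x640x3 uint8, red, green, blue); there is no depth.
- cams.get_calibration(name): a dict with "K" (3x3 intrinsics, pixels), "xyz" and "orientation" of the camera in the world; the wrist camera has in their place "hand_eye" (4x4, takes a point from camera to tool coordinates, whose origin is the TCP and whose axes are the tool frame's). Camera axes: x right, y up, looking along -z (the intrinsics and any distortion apply to the point x, -y, -z); pixel columns grow to the right and rows downward; lengths in m; the calibration is good to about 2 mm. The wrist camera is an equidistant fisheye: a pixel r from the principal point sees the ray r / f radians off the axis. A picture is of the moment at which its call begins: read the wrist's pose just before it. get_calibration takes no time and is no camera call.
- r.hand_in(): hands the job in, once; it reports no verdict.
The state is a dict: "t": time; "q": joint angles; "dq": joint speeds; "joint_torque": joint torques, N m; "ee_pos": TCP position; "tool_rot": TCP orientation; "ft_force": force on the tool from outside, world axes, zero at the start; "torque": the same for the moment, N m; "finger_gap": finger opening in m.
Only numpy, scipy, OpenCV 4.12 (cv2) and the standard library are available. Lean on these libraries where they do the work, as an engineer would, in place of code of your own. Each camera call takes 0.05 s, during which the arm holds its last target.

### The job

The axle pin of the trolley castor clamped upside down in the vise has seized. Take the drift punch from its wooden rest and drive the pin right out with it, from the plain end so that it drops out on the side of its head, then lay the punch back in the notches of its rest. Lift the worn wheel out of the fork and set it down in the white tray without letting it fall, and leave everything else on the bench alone.

Things in the scene. Friction and masses are not known exactly. Their poses are not given: they have to be found in the camera images.
- castor: Fixed: small grey bench vise (foot 170 x 74 mm, jaw tops 75 mm high, screw and tommy bar at its -x) holding a steel castor upside down by its stem, fork upwards. Origin on the bench under the middle of the fork; y along the axle, z up. Fork cheeks: 4 mm plates at y = -19..-15 and +15..+19 mm, 24 mm wide at the bore, rounded tops 156 mm above the bench.
- axle (a point): Middle of the axle bore, midway between the cheeks, 144 mm above the bench; axes as castor. The bore is 13 mm in both cheeks, along y. The fork's crown, 97 mm above the bench, has two 9 mm high cross ribs that cradle the wheel when the axle is gone.
- pin: Seized steel axle: 10 to 20 N along y moves it, all the way. Shaft 12 mm across, 42 mm long (own y -21..+21 mm, origin mid-shaft), then a 20 mm wide, 4 mm domed head. At the start the head is outside the castor's +y cheek and the plain end stands 3.5 mm out of the -y cheek (22.5 mm from axle): it goes out only to +y, and drops once a punch tip is 20 mm past axle.
- wheel: Worn castor wheel in the fork, grey hub, dark rubber tread: 80 mm across, tread 24 mm wide, hub 28 mm wide, bore 13 mm, about 0.16 kg. Origin at its centre, y along its axis. It hangs on the pin; with pin and punch gone it sinks 3 to 4 mm in the fork, its top then about 180 mm above the bench, 23 mm above the cheeks, free to be lifted by its sides.
- punch: Steel drift punch, about 0.13 kg: eight-sided handle 14 mm across flats, 90 mm long (own x -45..+45 mm, origin mid-handle, the balance point within 20 mm of it), then a plain 8 mm shank to the flat tip at x = +109 mm. It lies level in its rest, origin 31 mm above the bench, its tip (+x) within 1 rad of the castor's +y direction at the start.
- punch_tip (a point): Centre of the punch's flat tip, 109 mm from the punch's origin along its x.
- rest: Fixed wooden rest for the punch: base 120 x 60 x 8 mm, origin under its centre, x along the lying punch. Two uprights (at x = -36 and +36 mm, 10 mm thick, 50 mm wide, 42 mm high) have square notches 28 mm wide, floor 24 mm above the bench; the handle lies in both and can be gripped between the uprights.
- tray: Fixed white enamel tray with a dark rim, 250 mm (x) by 190 mm (y), 22 mm high, walls and floor 4 mm; origin under its centre. The rest and the tray stand either side of the vise, either way round.
- spare_wheel: Bystander: new wheel of the same kind lying flat on the bench, 80 mm across, 28 mm high; origin on the bench under its centre.
- screwdriver: Bystander: screwdriver with a black handle, 190 mm long, 26 mm high, lying along its x; origin under its middle.
- hammer: Bystander: hammer with a wooden handle, 260 mm long, lying along its x, head at +x; origin under its middle.
- beaker: Bystander: glass beaker, 70 mm across, 90 mm high; origin under its centre.
- wash_bottle: Bystander: white plastic bottle, 72 mm across, 170 mm high; origin under its centre.
- dishes: Bystander: two stacked clear culture dishes, 90 mm across, 29 mm high; origin under their centre.
- plant_pot: Bystander: small terracotta-coloured plant pot, 90 mm across, 85 mm high; origin under its centre.
Mind the look-alikes: they are no part of the job. Leave any blue or red look-alike of the rest alone.

How it is judged:
By the outcome, as a careful person would: the job done as asked, in the order asked, and still so for the second after the job is handed in, with the robot touching nothing.
It also fails if it takes over 64 s, if anything falls off the work surface, if the arm or the gripper's body presses on something with over 40 N, if the wrist force passes 120 N, or if a joint passes its speed limit or range.

## Working session

There is one attempt and no reset: what is moved stays moved. The work goes in short steps, Python scripts to look and compute and a tool call to move; the robot and the scene stay as the last step left them, time stands still between calls to the robot, and variables do not carry over. Pictures are saved under pics/ and viewed, and the job is handed in when it is done.

Besides the shell and the picture viewer there is one more tool, called after "Call:" as name(argument=value, ...), one argument or row to a line, values as JSON. step_arm: Moves the arm, as the interface text tells. Its arguments: {"type":"object","properties":{"increments":{"type":"array"},"claw":{"type":"number"},"squeeze":{"type":"number"}},"required":["increments"]}

```bash
mkdir -p pics; ls; python3 - <<'E'
from plant import r, cams
import cv2
o=r.observe(); print(o); print(r.tips_ahead)
for n in ["scene","side","wrist"]:
    im=cams.read_camera(n); cv2.imwrite(f"pics/{n}0.png",im[:,:,::-1]); print(n,cams.get_calibration(n))
E
```

```text
pics
{'t': 0.0, 'q': array([-1.78506387e-01,  5.28485862e-01,  1.43391492e+00, -1.32950180e-05,
        1.18139293e+00, -1.78530495e-01]), 'dq': array([-0.00140469,  0.0005536 ,  0.00072988,  0.00027459,  0.00019379,
       -0.00032541]), 'joint_torque': array([-5.45745443e-04, -4.40045428e+01, -1.76593530e+01,  6.32597599e-02,
        5.83207863e-02, -1.53719384e-04]), 'ee_pos': array([6.24409668e-01, 1.29037067e-04, 2.91255360e-01]), 'tool_rot': array([ 0.49937024,  0.49954503,  0.50064374, -0.50043978]), 'ft_force': array([0.24709755, 0.15241006, 0.98865271]), 'torque': array([ 0.04512103,  0.04649672, -0.03565544]), 'finger_gap': 0.08701912498512643}
0.0697
scene {'K': array([[465.53390653,   0.        , 316.20031432],
       [  0.        , 465.53390653, 195.61902444],
       [  0.        ,   0.        ,   1.        ]]), 'xyz': array([1.36160296, 1.017657  , 1.01255161]), 'orientation': array([0.28287327, 0.15703934, 0.4283605 , 0.84369938])}
side {'K': array([[399.03552698,   0.        , 326.98044059],
       [  0.        , 399.03552698, 201.63770074],
       [  0.        ,   0.        ,   1.        ]]), 'xyz': array([ 0.16241901, -0.82573105,  0.98853834]), 'orientation': array([ 0.89774446,  0.38683678, -0.08170811, -0.19425751])}
wrist {'K': array([[309.70691629,   0.        , 316.3339175 ],
       [  0.        , 309.70691629, 188.91797316],
       [  0.        ,   0.        ,   1.        ]]), 'hand_eye': array([[-5.60696126e-04,  2.54394852e-01, -9.67100277e-01,
        -9.22450124e-02],
       [ 9.99999774e-01,  5.01803593e-04, -4.47771300e-04,
         4.41615576e-04],
       [ 3.71383680e-04, -9.67100309e-01, -2.54395076e-01,
        -6.95088829e-02],
       [ 0.00000000e+00,  0.00000000e+00,  0.00000000e+00,
         1.00000000e+00]])}
```

View pics/scene0.png

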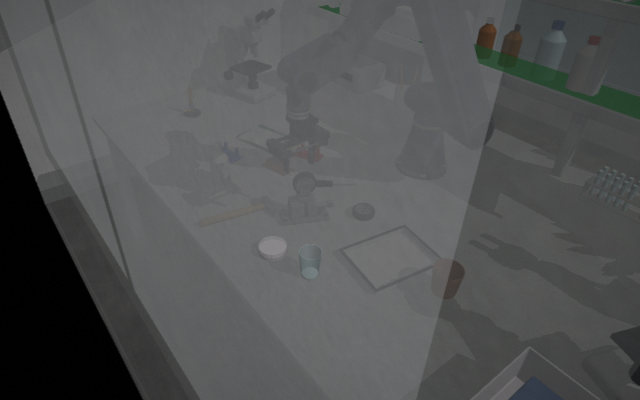

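View pics/side0.png

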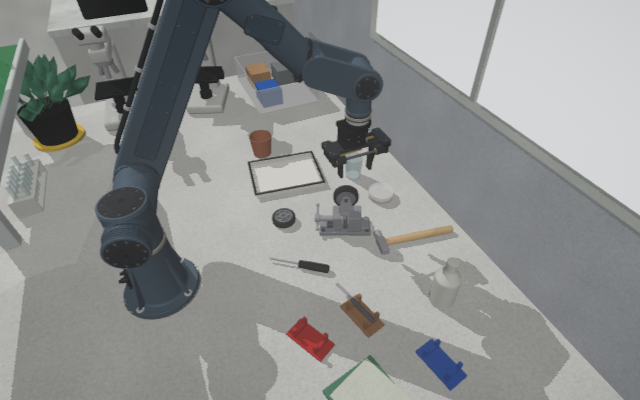

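View pics/wrist0.png

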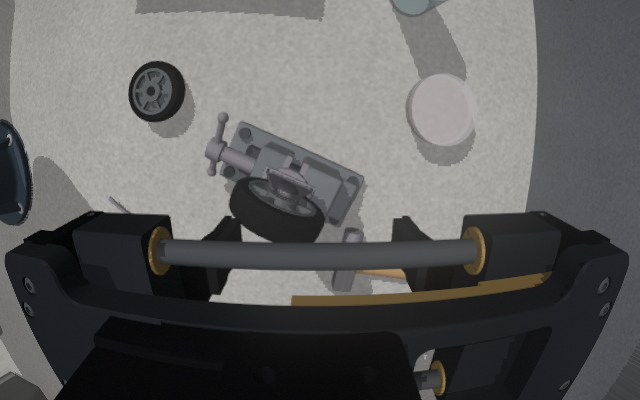

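```bash
cat > h.py <<'E'
import numpy as np, cv2
from scipy.spatial.transform import Rotation as Ro
from plant import r, cams
def qR(q): return Ro.from_quat([q[1],q[2],q[3],q[0]]).as_matrix()
C={n:cams.get_calibration(n) for n in ("scene","side","wrist")}
def pose(n,o=None):
    if n!="wrist": return qR(C[n]["orientation"]),np.array(C[n]["xyz"])
    H=C[n]["hand_eye"]; R=qR(o["tool_rot"]); return R@H[:3,:3], R@H[:3,3]+o["ee_pos"]
def ray(n,uv,o=None):
    R,t=pose(n,o);K=C[n]["K"];uv=np.atleast_2d(uv).astype(float)
    a=(uv[:,0]-K[0,2])/K[0,0];b=(uv[:,1]-K[1,2])/K[1,1]
    if n=="wrist":
        th=np.hypot(a,b)+1e-12;s=np.sin(th)/th;d=np.c_[a*s,-b*s,-np.cos(th)]
    else: d=np.c_[a,-b,-np.ones_like(a)]
    d=d@R.T; return t,d/np.linalg.norm(d,axis=1)[:,None]
def onz(n,uv,z,o=None):
    t,d=ray(n,uv,o); return t+d*((z-t[2])/d[:,2])[:,None]
def proj(n,P,o=None):
    R,t=pose(n,o);K=C[n]["K"];c=(np.atleast_2d(P)-t)@R
    x,y,z=c[:,0],-c[:,1],-c[:,2]
    if n=="wrist":
        rr=np.hypot(x,y)+1e-12;th=np.arctan2(rr,z);a=x/rr*th;b=y/rr*th
    else: a=x/z;b=y/z
    return np.c_[a*K[0,0]+K[0,2],b*K[1,1]+K[1,2]]
def snap(n,name):
    o=r.observe();im=cams.read_camera(n)[:,:,::-1].copy();cv2.imwrite(f"pics/{name}.png",im)
    np.save(f"pics/{name}.npy",np.r_[o["ee_pos"],o["tool_rot"]]);return o,im
def load(name):
    v=np.load(f"pics/{name}.npy");return dict(ee_pos=v[:3],tool_rot=v[3:]),cv2.imread(f"pics/{name}.png")
def crop(im,x0,y0,x1,y1,f,name):
    cv2.imwrite(f"pics/{name}.png",cv2.resize(im[y0:y1,x0:x1],None,fx=f,fy=f,interpolation=cv2.INTER_CUBIC))
def frame(p,yaw):
    c,s=np.cos(yaw),np.sin(yaw);return np.array([[c,-s,0],[s,c,0],[0,0,1]]),np.array([p[0],p[1],0.])
def tf(p,yaw,L):
    R,t=frame(p,yaw);return np.atleast_2d(L)@R.T+t
E
python3 - <<'E'
from h import *
im=cv2.imread("pics/side0.png")
crop(im,240,170,460,390,3,"side0a") if 0 else crop(im,250,170,450,320,4,"side0a")
w=cv2.imread("pics/wrist0.png"); o=dict(ee_pos=np.array([.62441,.00013,.29126]),tool_rot=np.array([.49937,.499545,.500644,-.50044]))
crop(w,190,90,390,240,4,"wrist0a")
print(onz("side",[[362,318],[310,340],[440,364],[345,195],[286,174]],0.02))
E
```

```text
[[ 0.47865708 -0.34728147  0.02      ]
 [ 0.32662268 -0.34762381  0.02      ]
 [ 0.59444231 -0.53856525  0.02      ]
 [ 0.65410684  0.1129374   0.02      ]
 [ 0.5019539   0.31279426  0.02      ]]
```

View pics/side0a.png

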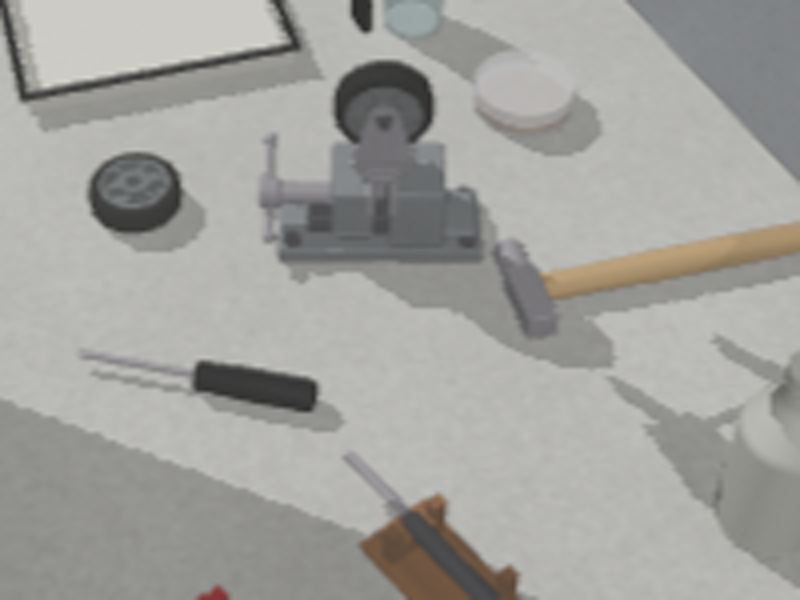

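View pics/wrist0a.png

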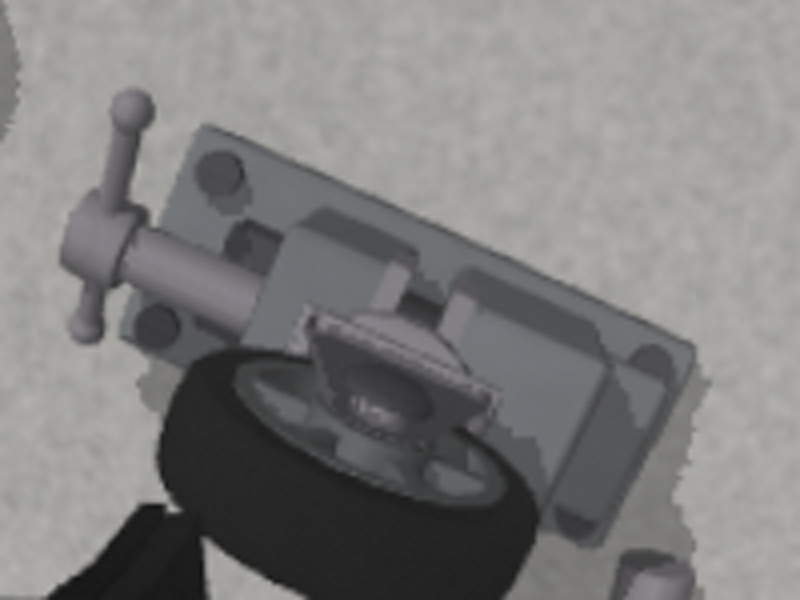

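```bash
python3 - <<'E'
from h import *
o=dict(ee_pos=np.array([.62441,.00013,.29126]),tool_rot=np.array([.49937,.499545,.500644,-.50044]))
for z in (0,.012,.02,.03):
    P=onz("wrist",[[241,121],[364,177],[340,226],[221,174]],z,o)
    print(z,np.linalg.norm(np.diff(np.r_[P,P[:1]],axis=0),axis=1),P.mean(0),np.degrees(np.arctan2(*(P[1]-P[0])[[1,0]])))
E
```

```text
0 [0.1713357  0.07297812 0.17154758 0.0742916 ] [ 0.5927416  -0.01290077  0.        ] -24.954326338113486
0.012 [0.1659749  0.07069476 0.16618015 0.07196715] [ 0.59375247 -0.01031934  0.012     ] -24.954326338113482
0.02 [0.16240103 0.06917252 0.16260187 0.07041751] [ 0.59442638 -0.00859839  0.02      ] -24.954326338113468
0.03 [0.1579337  0.06726972 0.15812901 0.06848046] [ 0.59526877 -0.0064472   0.03      ] -24.95432633811347
```

Call:
step_arm(
  increments=[
    [[0,0,0.05,0],[0,0,0.05,0],[0,0,0.04,0],[0,0,0,0],[0,0,0,0]],
  ],
)

```text
t: 0.65
ee_pos: [0.6246, -0.1409, 0.2917]
tool_rot: [0.499, 0.501, 0.5, -0.501]
ft_force: [0.1, 0.2, 0.0]
finger_gap: 0.0872
```

```bash
python3 - <<'E'
from h import *
o,im=snap("wrist","w1"); print(r.observe()["t"],o["ee_pos"],o["tool_rot"])
print(proj("wrist",tf((.593,-.012),np.radians(-25),[[0,0,.144],[0,-.0225,.144],[0,.025,.144]]),o))
E
```

```text
0.7 [ 0.62459062 -0.14086204  0.29172707] [ 0.49890642  0.50061721  0.4998953  -0.50057916]
[[274.32812712  35.39878866]
 [262.05969862  61.04743167]
 [288.13996398   8.04248312]]
```

View pics/w1.png

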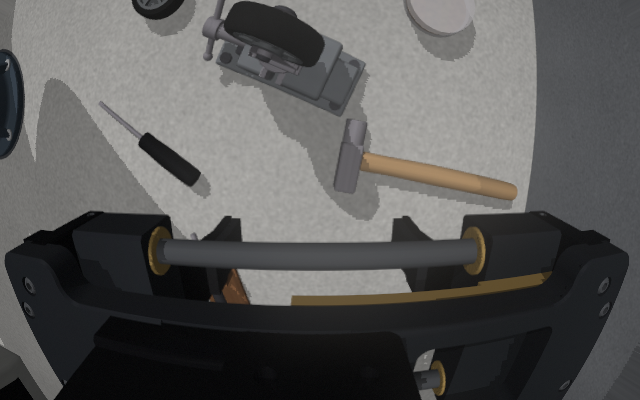

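```bash
python3 - <<'E'
from h import *
o,im=load("w1")
f=5
crop(im,200,0,360,120,f,"w1a")
a=cv2.imread("pics/w1a.png")
def circ(y,rad,z=.144): t=np.linspace(0,2*np.pi,60);return np.c_[rad*np.cos(t),0*t+y,z+rad*np.sin(t)]
p,yw=(.593,-.012),np.radians(-25)
for L,c in [(circ(-.012,.04),(0,255,0)),(circ(.012,.04),(0,255,0)),(circ(-.0225,.006),(0,0,255)),(circ(.025,.006),(255,0,255)),
   (np.array([[-.085,-.037,0],[.085,-.037,0],[.085,.037,0],[-.085,.037,0],[-.085,-.037,0]]),(255,0,0))]:
    q=(proj("wrist",tf(p,yw,L),o)-[200,0]+.5)*f-.5
    cv2.polylines(a,[q.round().astype(int)],False,c,1)
cv2.imwrite("pics/w1b.png",a)
E
```

```text
(no output)
```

View pics/w1b.png

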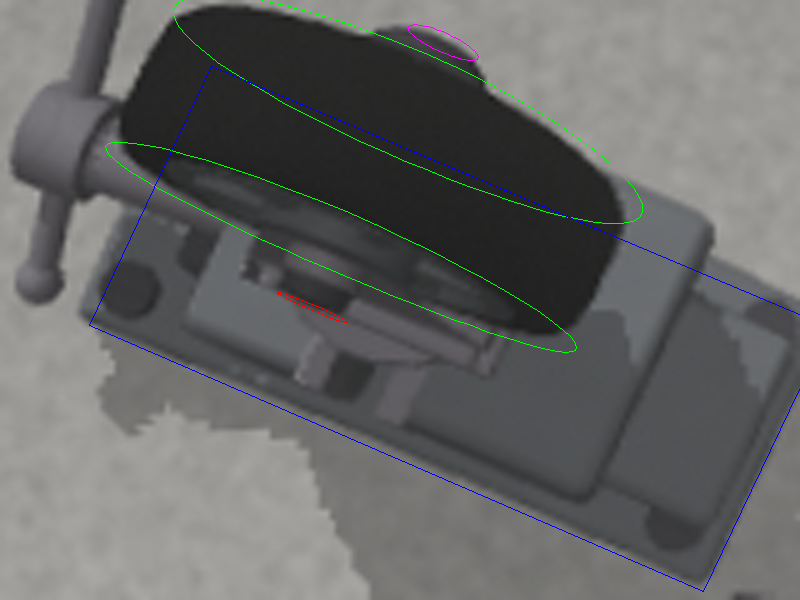

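```bash
python3 - <<'E'
from h import *
im=cv2.imread("pics/side0.png")
crop(im,290,270,430,375,5,"side0c")
P=onz("side",[[337,284],[350.5,297]],.031);print(P,np.degrees(np.arctan2(*(P[0]-P[1])[[1,0]])))
E
```

```text
[[ 0.4608009  -0.22719379  0.031     ]
 [ 0.47649227 -0.28187271  0.031     ]] 106.0120384753539
```

View pics/side0c.png

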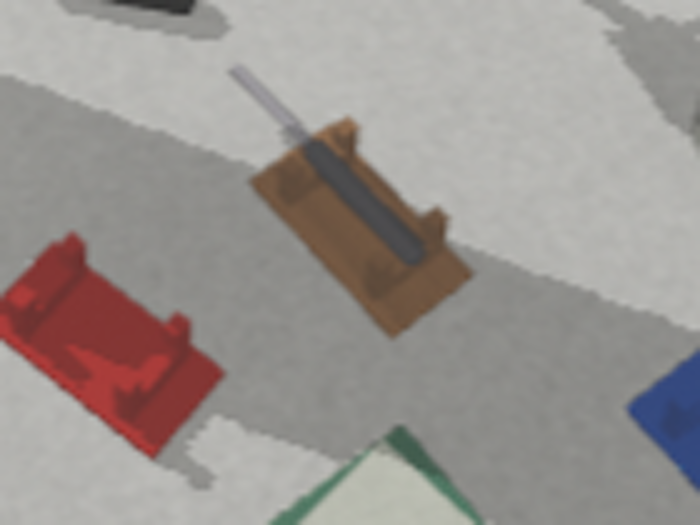

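Call:
step_arm(
  increments=[
    [[0,-0.018,0.046,0],[0,-0.018,0.046,0],[0,-0.018,0.046,0],[0,-0.018,0.046,0],[0,-0.018,0.046,0],[0,-0.018,0.046,0],[0,0,0,-0.14],[0,0,0,-0.14],[0,0,0,0],[0,0,0,0]],
  ],
)

```text
t: 1.7
ee_pos: [0.5176, -0.4145, 0.2921]
tool_rot: [0.564, 0.426, 0.565, -0.425]
ft_force: [0.4, 1.2, 0.7]
finger_gap: 0.0874
```

```bash
python3 - <<'E'
from h import *
o,im=snap("wrist","w2"); print(r.observe()["t"],o["ee_pos"],o["tool_rot"],o["q"])
E
```

```text
1.75 [ 0.51764074 -0.41445497  0.29212014] [ 0.56443503  0.42577981  0.564876   -0.42548767] [-8.43428962e-01  5.80583776e-01  1.32953209e+00  2.99767048e-04
  1.23216936e+00 -1.12247571e+00]
```

View pics/w2.png

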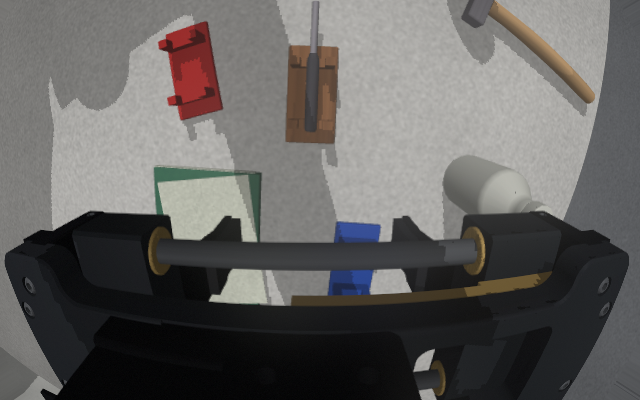

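```bash
python3 - <<'E'
from h import *
o,im=load("w2")
crop(im,260,0,360,150,5,"w2a")
P=onz("wrist",[[314.5,54],[311,130],[316,3]],.031,o);print(P,np.linalg.norm(P[0]-P[1]))
d=P[0]-P[1];print(np.degrees(np.arctan2(d[1],d[0])),P[:2].mean(0))
R=qR(o["tool_rot"]);print(np.degrees(np.arctan2(-R[1,2],-R[0,2])), "mid in tool",R.T@(P[:2].mean(0)-o["ee_pos"]))
B=onz("wrist",[[291,45],[338,47],[335,143],[286,141]],.008,o);print(B,B.mean(0))
E
```

```text
[[ 0.47962237 -0.28672671  0.031     ]
 [ 0.49981765 -0.37189654  0.031     ]
 [ 0.46404173 -0.22614464  0.031     ]] 0.08753142462068474
103.33948908370232 [ 0.48972001 -0.32931163  0.031     ]
105.98248912924 mid in tool [ 0.26118708 -0.00338593 -0.089345  ]
[[ 0.44799667 -0.27922615  0.008     ]
 [ 0.50295158 -0.26625423  0.008     ]
 [ 0.53232751 -0.38068842  0.008     ]
 [ 0.47413277 -0.39464886  0.008     ]] [ 0.48935213 -0.33020441  0.008     ]
```

View pics/w2a.png

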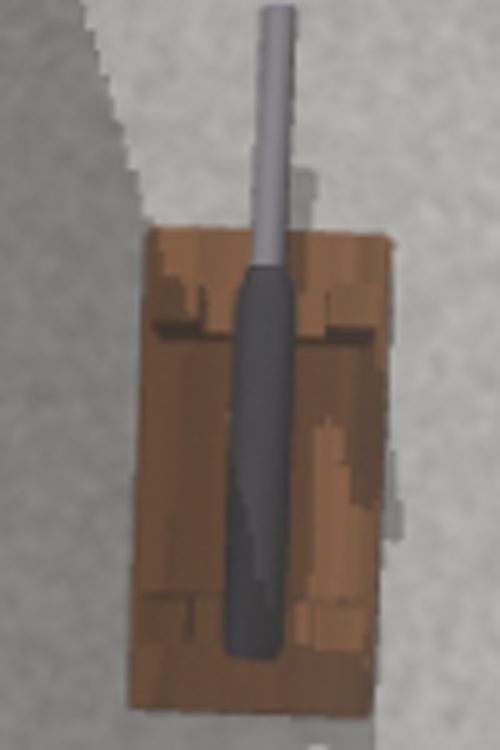

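Call:
step_arm(
  increments=[
    [[0,0,0,0.043],[0,-0.0036,-0.0446,0],[0,-0.0036,-0.0446,0],[0.05,0,0,0],[0.05,0,0,0],[0.04,0,0,0],[0,0,0,0],[0,0,0,0]],
  ],
)

```text
t: 2.55
ee_pos: [0.4895, -0.3305, 0.1524]
tool_rot: [0.555, 0.437, 0.556, -0.437]
ft_force: [0.6, 0.7, 1.0]
finger_gap: 0.087
```

```bash
python3 - <<'E'
from h import *
o,im=snap("wrist","w3"); print(r.observe()["t"],o["ee_pos"],o["tool_rot"])
R=qR(o["tool_rot"]);print(np.degrees(np.arctan2(-R[1,2],-R[0,2])))
E
```

```text
2.6 [ 0.48948676 -0.33051034  0.15237842] [ 0.55531646  0.43743064  0.55589234 -0.43733485]
103.57895314782084
```

View pics/w3.png

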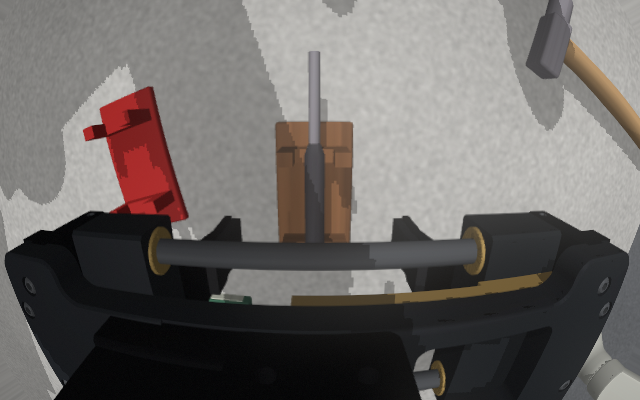

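```bash
python3 - <<'E'
from h import *
o,im=load("w3");R=qR(o["tool_rot"])
P=onz("wrist",[[314.5,51.5],[314,146]],.031,o);print((P-o["ee_pos"])@R, P)
E
```

```text
[[ 0.1214581  -0.00063574 -0.10969182]
 [ 0.12141064 -0.00103069 -0.04390348]] [[ 0.46304725 -0.22395987  0.031     ]
 [ 0.47810948 -0.288002    0.031     ]]
```

Call:
step_arm(
  increments=[
    [[0.04,0,0,0],[0.028,-0.0005,0,0],[0,0,0,0],[0,0,0,0]],
  ],
)

```text
t: 3.0
ee_pos: [0.4897, -0.332, 0.0864]
tool_rot: [0.557, 0.437, 0.554, -0.438]
ft_force: [-0.2, -0.5, 0.0]
finger_gap: 0.0868
```

Call:
step_arm(
  increments=[
    [[0,0,0,0],[0,0,0,0],[0,0,0,0],[0,0,0,0],[0,0,0,0],[0,0,0,0],[0,0,0,0],[0,0,0,0]],
  ],
  claw=0,
  squeeze=55,
)

```text
t: 3.8
ee_pos: [0.4885, -0.331, 0.0841]
tool_rot: [0.556, 0.437, 0.556, -0.437]
ft_force: [1.0, -0.1, 0.5]
finger_gap: 0.0308
```

Call:
step_arm(
  increments=[
    [[0,0,0,0],[0,0,0,0],[0,0,0,0],[0,0,0,0],[0,0,0,0]],
  ],
)

```text
t: 4.3
ee_pos: [0.4885, -0.331, 0.0842]
tool_rot: [0.556, 0.437, 0.556, -0.437]
ft_force: [-0.2, -0.1, -1.3]
finger_gap: 0.0134
```

Call:
step_arm(
  increments=[
    [[-0.02,0,0,0],[-0.04,0,0,0],[-0.05,0,0,0],[-0.001,0,0,0],[0,0,0,0],[0,0,0,0]],
  ],
)

```text
t: 4.9
ee_pos: [0.4877, -0.3302, 0.194]
tool_rot: [0.555, 0.438, 0.557, -0.437]
ft_force: [-0.7, 0.6, -1.1]
finger_gap: 0.0137
```

```bash
python3 - <<'E'
from h import *
o,im=snap("wrist","w4"); print(r.observe()["t"],o["ee_pos"],o["tool_rot"])
R=qR(o["tool_rot"]);print(np.degrees(np.arctan2(-R[1,2],-R[0,2])))
q=proj("wrist",o["ee_pos"]+np.array([[.049,0,-.109],[.049,0,-.045]])@R.T,o);print(q)
E
```

```text
4.95 [ 0.48771563 -0.33023103  0.19401458] [ 0.55454917  0.4375156   0.55665516 -0.43725318]
103.57841383940747
[[315.0641663   24.55464589]
 [315.14433492 162.19018711]]
```

View pics/w4.png

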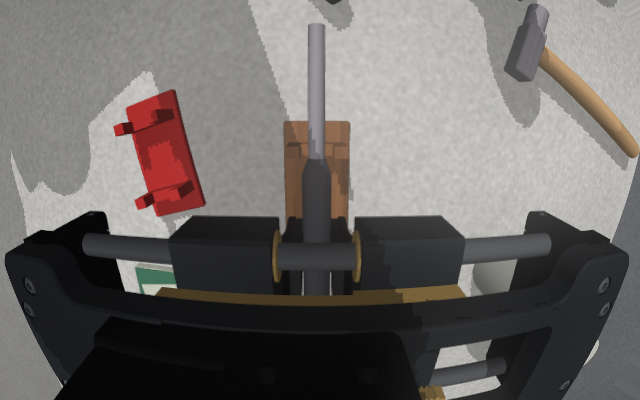

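Call:
step_arm(
  increments=[
    [[-0.001,0.0177,-0.0379,0],[-0.001,0.0177,-0.0379,0],[-0.001,0.0177,-0.0379,0],[0,0.0177,-0.0379,0],[0,0,0,0.1346],[0,0,0,0.1346],[0,0,0,0.1346],[0,0,0,0.1346],[0,0,0,0.1346],[0,0,0,0]],
  ],
)

```text
t: 5.95
ee_pos: [0.5209, -0.1666, 0.1964]
tool_rot: [-0.379, -0.596, -0.381, 0.597]
ft_force: [-0.3, 0.3, -2.2]
finger_gap: 0.0133
```

Call:
step_arm(
  increments=[
    [[0,0,0,0],[0,0,0,0]],
  ],
)

```text
t: 6.15
ee_pos: [0.5214, -0.167, 0.1975]
tool_rot: [-0.38, -0.596, -0.381, 0.596]
ft_force: [-0.7, 0.0, -1.0]
finger_gap: 0.0133
```

```bash
python3 - <<'E'
from h import *
o,im=snap("wrist","w5"); print(r.observe()["t"],o["ee_pos"],o["tool_rot"])
o2,s=snap("side","s5"); crop(s,290,150,410,240,6,"s5a")
R=qR(o["tool_rot"]);print(np.degrees(np.arctan2(-R[1,2],-R[0,2])),R[2])
E
```

```text
6.2 [ 0.52140042 -0.16696475  0.19747471] [-0.3800224  -0.59568094 -0.38107781  0.59626077]
65.11955937732512 [-9.99998550e-01 -1.69929758e-03 -1.12141431e-04]
```

View pics/w5.png

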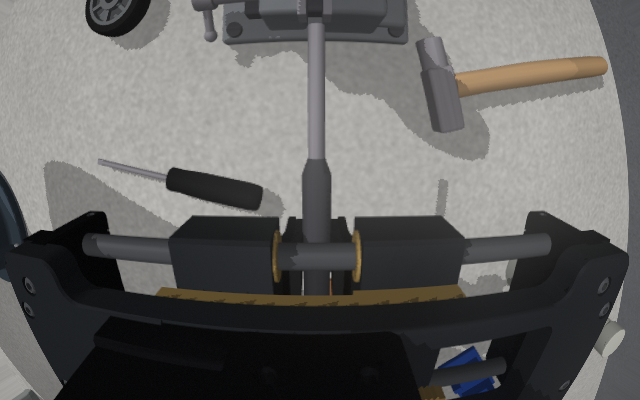

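View pics/s5a.png

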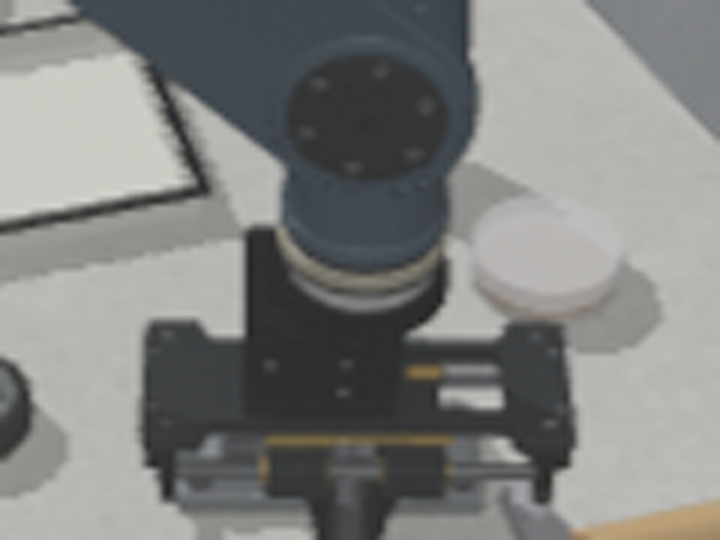

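```bash
python3 - <<'E'
from h import *
o0=dict(ee_pos=np.array([.62441,.00013,.29126]),tool_rot=np.array([.49937,.499545,.500644,-.50044]))
o1,i1=load("w1"); o5,i5=load("w5")
i0=cv2.imread("pics/wrist0.png")
crop(i0,230,110,330,185+25,8,"w0z"); crop(i1,235,25,310,85,10,"w1z")
crop(i5,200,0,420,60,3.6,"w5z")
E
```

```text
(no output)
```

View pics/w0z.png

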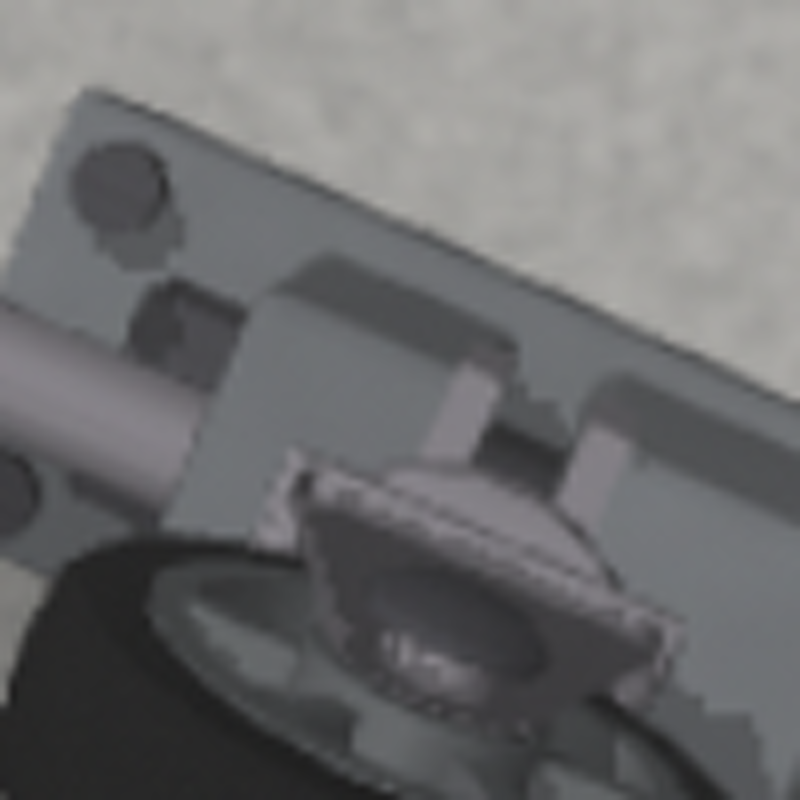

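View pics/w1z.png

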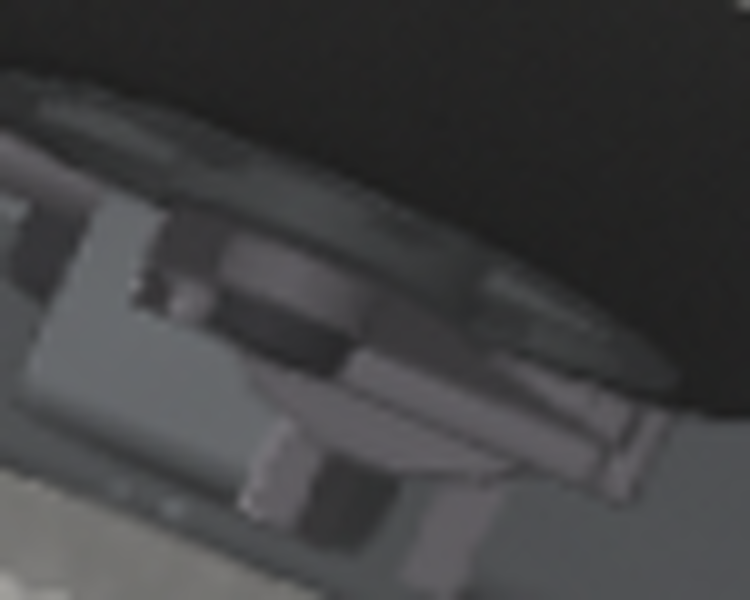

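View pics/w5z.png

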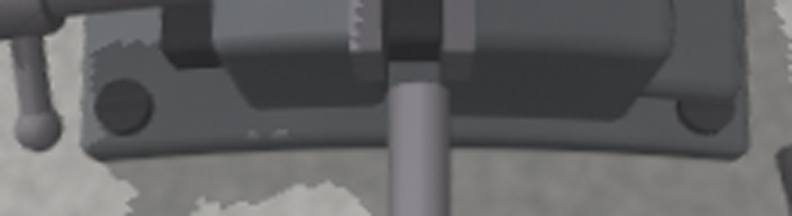

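```bash
cat > fit.py <<'E'
from h import *
from scipy.optimize import least_squares
o0=dict(ee_pos=np.array([.62441,.00013,.29126]),tool_rot=np.array([.49937,.499545,.500644,-.50044]))
o1,_=load("w1"); o5,_=load("w5")
F=[(o0,(286.9,188.5),(0,.0245,.144),0),(o1,(263.2,58.5),(0,-.0208,.150),0),
 (o0,(241,121),(-.085,.037,1),1),(o0,(364,177),(.085,.037,1),1),(o0,(340,226),(.085,-.037,1),1),(o0,(221,174),(-.085,-.037,1),1),
 (o1,(217,65),(-.085,-.037,0),1),(o1,(340.6,118),(.085,-.037,0),1),(o5,(226,44),(-.085,-.037,0),1),(o5,(408,44),(.085,-.037,0),1)]
def res(v):
    out=[]
    for o,uv,L,f in F:
        L=np.array(L,float)
        if L[2]==1:L[2]=v[3]
        if f:L[0]+=v[4];L[1]+=v[5]
        out.append((proj("wrist",tf(v[:2],v[2],L),o)[0]-uv))
    return np.array(out).ravel()
for fx in (1,):
    s=least_squares(res,[.593,-.012,-.436,.012,0,0],loss="soft_l1");v=s.x
    print(v,np.degrees(v[2]));print(res(v).reshape(-1,2).round(1))
E
python3 fit.py
```

```text
[ 5.92730042e-01 -1.33736436e-02 -4.29497784e-01  4.10132305e-03
 -3.04061806e-04  1.94270518e-03] -24.608410309297653
[[ 2.5 -2. ]
 [-1.6  1.5]
 [ 0.4 -0.2]
 [ 1.1 -0.7]
 [-0.2  0.2]
 [-0.3 -0.1]
 [ 0.6 -0.1]
 [ 0.2 -0.8]
 [ 0.5  1.8]
 [-2.2  0.9]]
```

```bash
cat > ov.py <<'E'
from h import *
def circ(y,rad,z=.144,n=60): t=np.linspace(0,2*np.pi,n);return np.c_[rad*np.cos(t),0*t+y,z+rad*np.sin(t)]
def cheek(y,z=.144):
    t=np.linspace(0,np.pi,30);return np.r_[[[.012,y,.11]],np.c_[.012*np.cos(t),0*t+y,z+.012*np.sin(t)],[[-.012,y,.11]]]
def draw(o,im,p,yw,x0,y0,x1,y1,f,name,extra=[]):
    crop(im,x0,y0,x1,y1,f,name);a=cv2.imread(f"pics/{name}.png")
    for L,c in [(cheek(-.019),(0,255,0)),(cheek(-.015),(0,160,0)),(cheek(.019),(255,255,0)),(cheek(.015),(160,160,0)),(circ(-.0225,.006),(0,0,255)),(circ(-.019,.006),(0,0,255)),(circ(.021,.010),(255,0,255)),(circ(0,.04),(0,255,255))]+extra:
        q=(proj("wrist",tf(p,yw,L),o)-[x0,y0]+.5)*f-.5
        cv2.polylines(a,[q.round().astype(int)],False,c,1)
    cv2.imwrite(f"pics/{name}.png",a)
if __name__=="__main__":
    o0=dict(ee_pos=np.array([.62441,.00013,.29126]),tool_rot=np.array([.49937,.499545,.500644,-.50044]))
    o1,i1=load("w1"); i0=cv2.imread("pics/wrist0.png")
    p,yw=(.5927,-.0134),-.43
    draw(o0,i0,p,yw,230,110,330,210,6,"v0"); draw(o1,i1,p,yw,235,0,315,85,7,"v1")
    a=cv2.imread("pics/v0.png");b=cv2.imread("pics/v1.png")
E
python3 ov.py
```

```text
(no output)
```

View pics/v0.png

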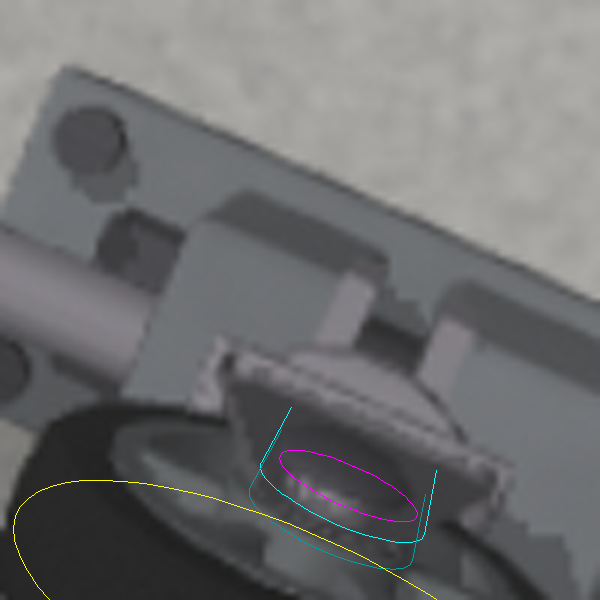

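View pics/v1.png

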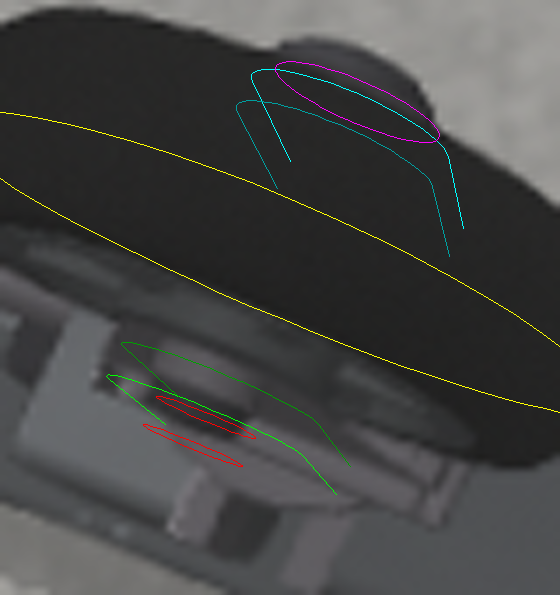

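Call:
step_arm(
  increments=[
    [[0,0,-0.015,0],[0,0,-0.015,0],[0,0,0,0],[0,0,0,0]],
  ],
)

```text
t: 6.65
ee_pos: [0.5347, -0.1389, 0.1983]
tool_rot: [-0.381, -0.596, -0.381, 0.596]
ft_force: [-0.2, 0.6, -1.9]
finger_gap: 0.0138
```

```bash
python3 - <<'E'
from ov import *
o,im=snap("wrist","w6"); print(r.observe()["t"],o["ee_pos"],o["tool_rot"])
R=qR(o["tool_rot"]);print(np.degrees(np.arctan2(-R[1,2],-R[0,2])))
T=o["ee_pos"]+np.array([.053,0,-.109])@R.T
crop(im,250,0,380,70,6,"v6r")
draw(o,im,(.5933,-.0116),np.radians(-24.8),250,0,380,70,6,"v6")
E
```

```text
6.7 [ 0.53469497 -0.13891804  0.19829524] [-0.38075173 -0.59582026 -0.38064201  0.59593456]
65.14776080335508
```

View pics/v6r.png

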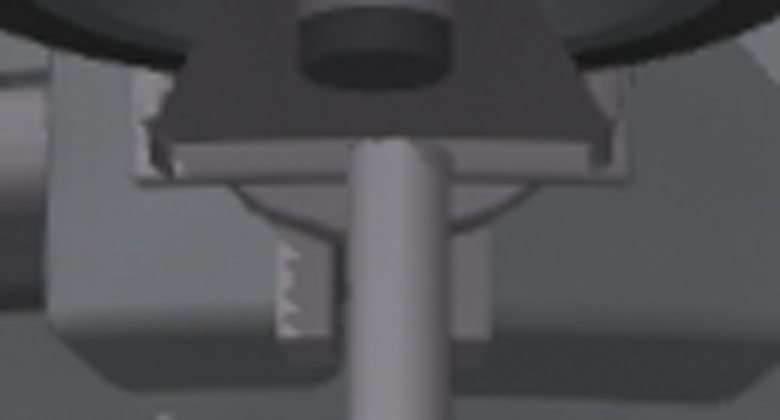

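View pics/v6.png

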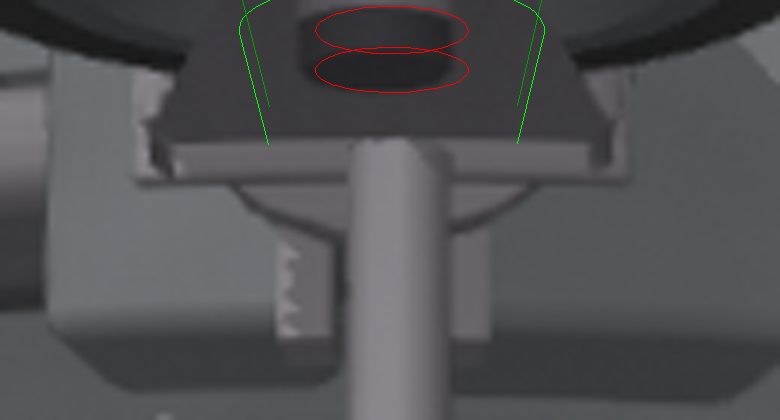

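Call:
step_arm(
  increments=[
    [[0.0005,-0.0019,-0.003,0],[0,0,0,0],[0,0,0,0]],
  ],
)

```text
t: 7.0
ee_pos: [0.5338, -0.1365, 0.1977]
tool_rot: [-0.38, -0.596, -0.38, 0.596]
ft_force: [-0.9, 0.1, -1.5]
finger_gap: 0.0137
```

```bash
python3 - <<'E'
from ov import *
o,im=snap("wrist","w7"); print(r.observe()["t"],o["ee_pos"],o["tool_rot"])
R=qR(o["tool_rot"]);print(np.degrees(np.arctan2(-R[1,2],-R[0,2])))
crop(im,270,0,370,50,8,"v7")
E
```

```text
7.05 [ 0.53384714 -0.13647657  0.19774124] [-0.37995552 -0.59629213 -0.3799866   0.59638886]
65.00823713230069
```

View pics/v7.png

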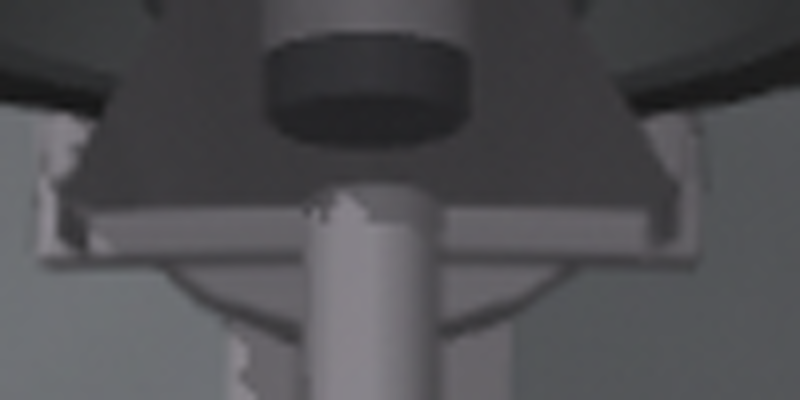

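Call:
step_arm(
  increments=[
    [[0,-0.0003,-0.003,0],[0,0,-0.003,0],[0,0,-0.003,0],[0,0,-0.003,0],[0,0,0,0],[0,0,0,0]],
  ],
  squeeze=60,
)

```text
t: 7.65
ee_pos: [0.5382, -0.1276, 0.1979]
tool_rot: [-0.382, -0.595, -0.38, 0.597]
ft_force: [-3.2, -8.2, -0.3]
finger_gap: 0.0136
```

```bash
python3 - <<'E'
from ov import *
o,im=snap("wrist","w8"); print(r.observe()["t"],o["ee_pos"],o["tool_rot"],o["ft_force"])
crop(im,270,0,370,50,8,"v8")
E
```

```text
7.7 [ 0.53816709 -0.12761168  0.19792433] [-0.38150233 -0.59462369 -0.37951278  0.59736814] [-3.15435932 -8.24607598 -0.27596175]
```

View pics/v8.png

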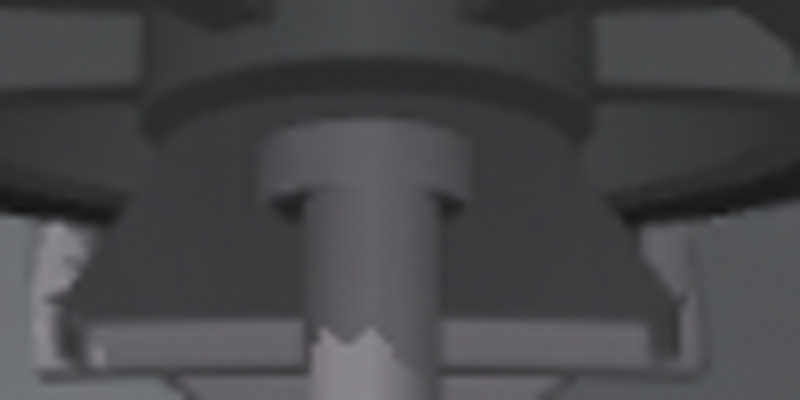

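Call:
step_arm(
  increments=[
    [[0,-0.0002,-0.004,0],[0,0,-0.004,0],[0,0,-0.004,0],[0,0,0,0]],
  ],
)

```text
t: 8.1
ee_pos: [0.5432, -0.1164, 0.1979]
tool_rot: [-0.381, -0.595, -0.38, 0.597]
ft_force: [-2.8, -7.0, -1.4]
finger_gap: 0.0135
```

```bash
python3 - <<'E'
from ov import *
o,im=snap("wrist","w9"); print(r.observe()["t"],o["ee_pos"],o["tool_rot"],o["ft_force"])
crop(im,220,0,420,100,4,"v9")
E
```

```text
8.15 [ 0.54318217 -0.11636969  0.19785018] [-0.38124555 -0.59488045 -0.3795189   0.59727254] [-2.77138211 -6.99423883 -1.37596881]
```

View pics/v9.png

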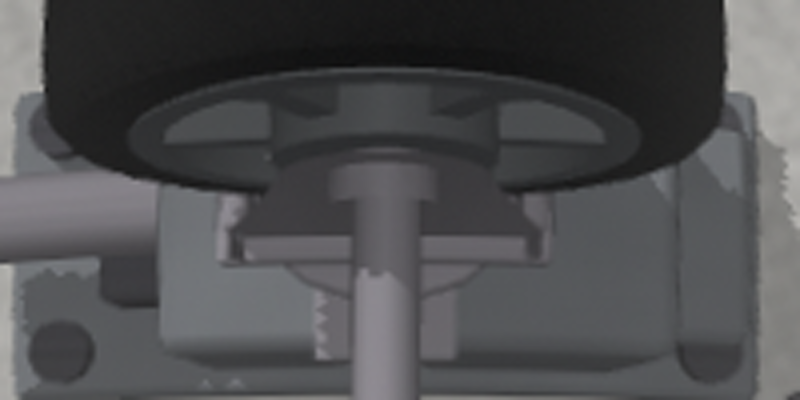

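View pics/w9.png

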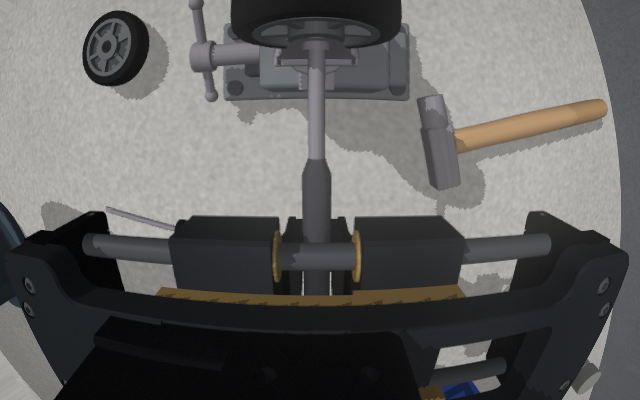

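```bash
python3 - <<'E'
from ov import *
o,s=snap("side","s9"); crop(s,290,150,410,240,6,"s9a"); print(r.observe()["joint_torque"],o["ft_force"],o["torque"],o["finger_gap"])
E
```

```text
[ 3.49429406e+00 -4.11060941e+01 -1.29595166e+01  1.45545613e+00
  9.76629322e-03 -9.41590697e-03] [-3.10443898 -6.55743464 -0.76402161] [-1.01566151  0.46789266  0.03483873] 0.013455228560122035
```

View pics/s9a.png

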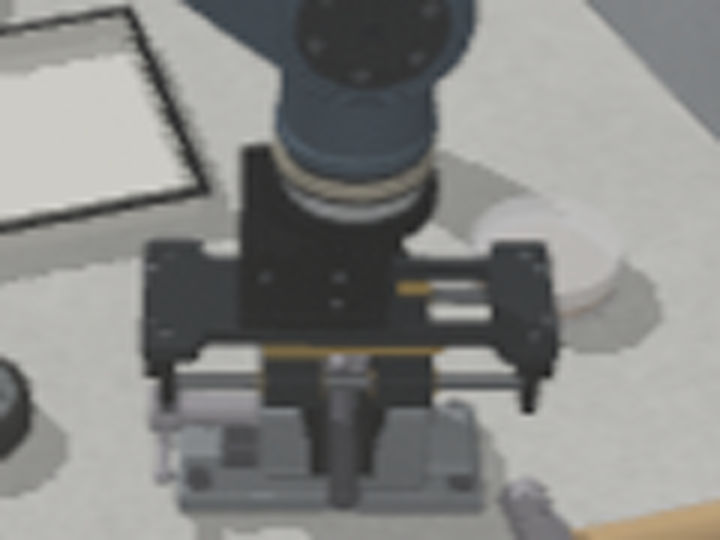

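```bash
python3 - <<'E'
from ov import *
o,s=snap("scene","c9"); s0=cv2.imread("pics/scene0.png")
f=lambda a:np.clip((a.astype(float)-30)*2.2,0,255).astype(np.uint8)
a=cv2.resize(f(s0[150:230,260:350]),None,fx=7,fy=7,interpolation=cv2.INTER_CUBIC)
b=cv2.resize(f(s[150:230,260:350]),None,fx=7,fy=7,interpolation=cv2.INTER_CUBIC)
cv2.imwrite("pics/c9a.png",a);cv2.imwrite("pics/c9b.png",b)
ob,_=load("w9");R=qR(ob["tool_rot"])
for z in (.12,.13,.144,.155,.165): print(z,proj("side",[[.524,-.157,z]]))
for dz in(0,.005,.01,.02): print(dz,proj("wrist",ob["ee_pos"]+np.array([[.053+dz,0,-.109],[.053,0,-.045]])@R.T,ob))
print(proj("scene",tf((.5933,-.0116),-.433,[[0,.025,.144],[0,.045,.144]])))
E
```

```text
0.12 [[346.82010586 239.69306867]]
0.13 [[346.92710577 237.38176974]]
0.144 [[347.07909036 234.09875959]]
0.155 [[347.20033318 231.47980047]]
0.165 [[347.31197865 229.06815319]]
0 [[315.4842694   27.43871733]
 [315.55410942 161.44453878]]
0.005 [[315.50605665  30.04459112]
 [315.55410942 161.44453878]]
0.01 [[315.52650595  32.49305541]
 [315.55410942 161.44453878]]
0.02 [[315.5638467   36.97052869]
 [315.55410942 161.44453878]]
[[305.12660807 186.2202618 ]
 [306.38678633 189.64761557]]
```

View pics/c9a.png

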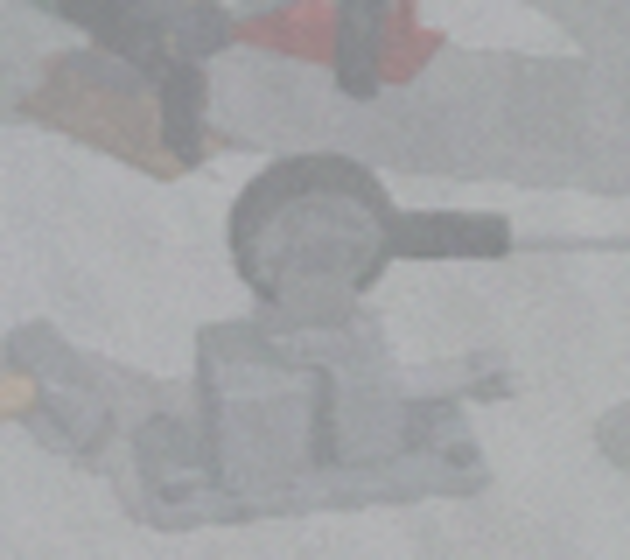

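View pics/c9b.png

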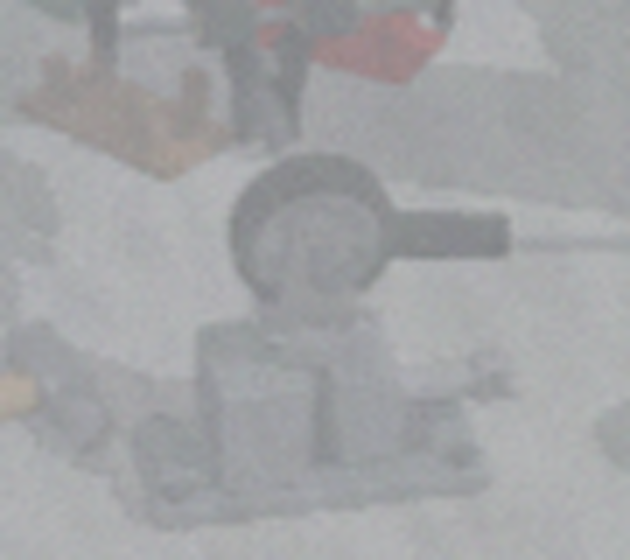

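```bash
python3 - <<'E'
from ov import *
c,s=np.cos(-.433),np.sin(-.433)
p=(.5933-.0016*c,-.0116-.0016*s)
o,im=load("w9"); draw(o,im,p,-.433,260,20,370,90,7,"v9o")
o,im=load("w7"); draw(o,im,p,-.433,260,0,370,70,7,"v7o")
E
```

```text
(no output)
```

View pics/v9o.png

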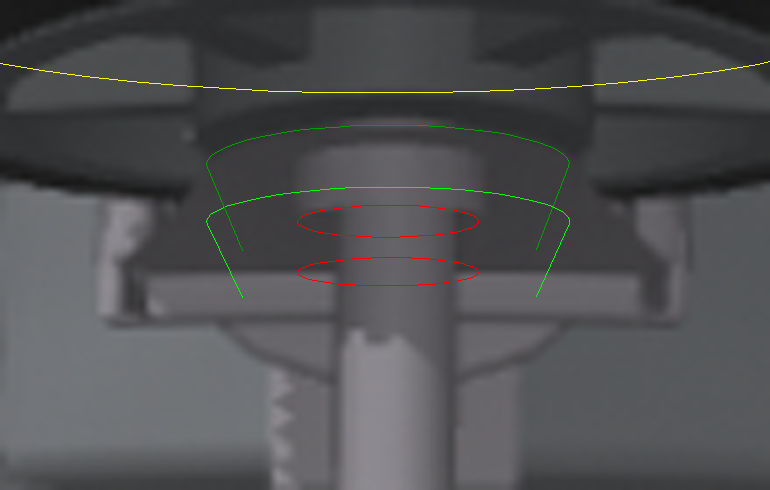

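View pics/v7o.png

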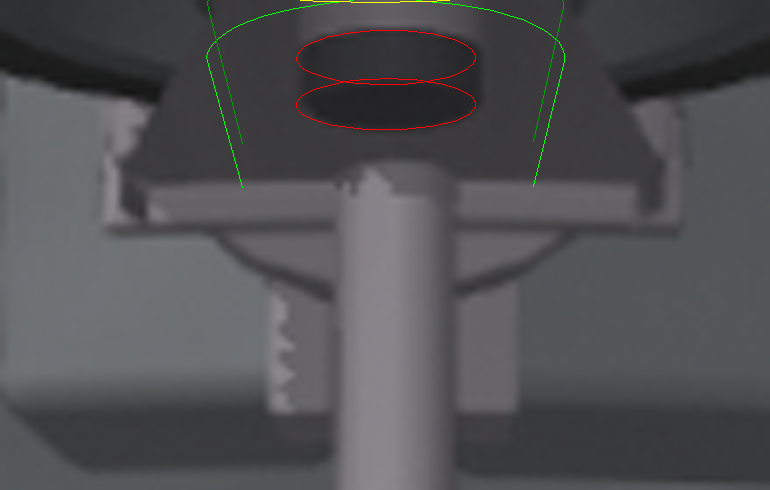

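Call:
step_arm(
  increments=[
    [[0,0,-0.004,0],[0,0,-0.004,0],[0,0,-0.004,0],[0,0,-0.004,0],[0,0,0,0]],
  ],
)

```text
t: 8.75
ee_pos: [0.5498, -0.1021, 0.1978]
tool_rot: [-0.381, -0.595, -0.379, 0.597]
ft_force: [-2.8, -7.7, -0.1]
finger_gap: 0.0131
```

```bash
python3 - <<'E'
from ov import *
o,im=snap("wrist","w10"); print(r.observe()["t"],o["ee_pos"],o["tool_rot"],o["ft_force"])
E
```

```text
8.8 [ 0.54981434 -0.10209147  0.19784514] [-0.38136027 -0.5946508  -0.37949456  0.59744343] [-2.75246829 -7.68976285 -0.10404806]
```

View pics/w10.png

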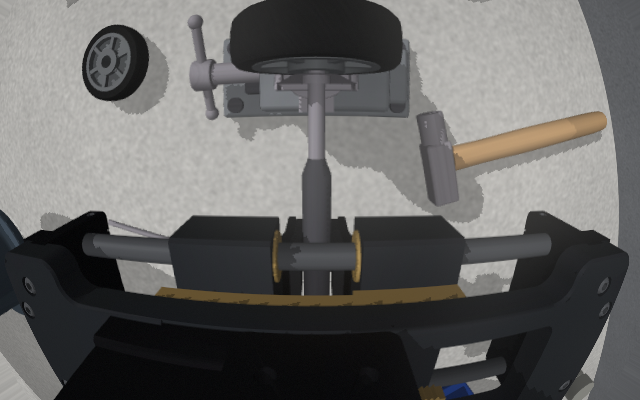

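Call:
step_arm(
  increments=[
    [[0,0,-0.004,0],[0,0,-0.004,0],[0,0,-0.004,0],[0,0,-0.004,0],[0,0,-0.002,0],[0,0,0,0]],
  ],
)

```text
t: 9.4
ee_pos: [0.5581, -0.0828, 0.1975]
tool_rot: [0.38, 0.596, 0.38, -0.596]
ft_force: [0.1, 0.6, -2.2]
finger_gap: 0.0133
```

```bash
python3 - <<'E'
from ov import *
o,im=snap("wrist","w11"); print(r.observe()["t"],o["ee_pos"],o["tool_rot"],o["ft_force"])
E
```

```text
9.45 [ 0.55808034 -0.08280115  0.19752395] [ 0.38002518  0.59618014  0.38046873 -0.59614901] [ 0.11647749  0.55418308 -2.17772894]
```

View pics/w11.png

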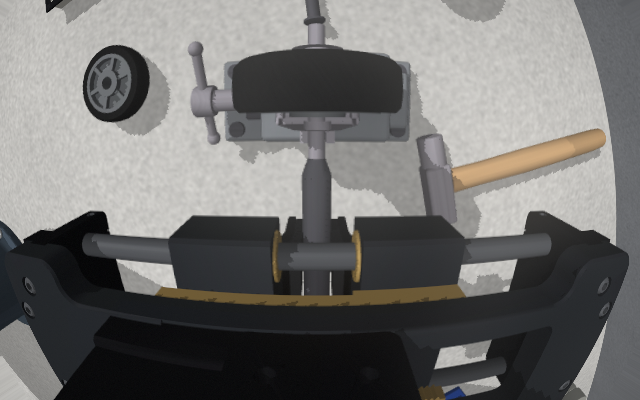

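Call:
step_arm(
  increments=[
    [[0,0,0,0],[0,0,0,0],[0,0,0,0]],
  ],
)

```text
t: 9.75
ee_pos: [0.558, -0.0835, 0.1978]
tool_rot: [0.38, 0.596, 0.38, -0.596]
ft_force: [0.1, 0.6, -3.6]
finger_gap: 0.0133
```

```bash
python3 - <<'E'
from ov import *
o,im=snap("wrist","w12"); print(r.observe()["t"],o["ee_pos"],o["ft_force"])
crop(im,240,0,400,120,5,"v12")
E
```

```text
9.8 [ 0.55804213 -0.08352619  0.19776136] [ 0.13648729  0.59437528 -3.58699214]
```

View pics/v12.png

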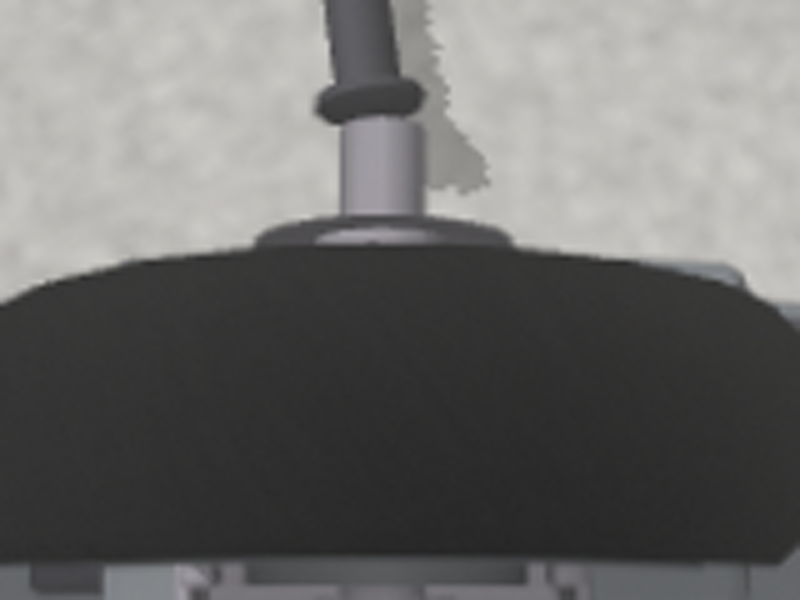

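Call:
step_arm(
  increments=[
    [[0,0,0.005,0],[0,0,0.01,0],[0,0,0.01,0],[0,0,0.01,0],[0,0,0.01,0],[0,0,0.01,0],[0,0,0.01,0],[0,0,0.02,0],[0,0,0,0]],
  ],
)

```text
t: 10.7
ee_pos: [0.5216, -0.1628, 0.1979]
tool_rot: [-0.38, -0.597, -0.379, 0.597]
ft_force: [-0.1, -0.3, -1.0]
finger_gap: 0.0133
```

```bash
python3 - <<'E'
from ov import *
o,im=snap("wrist","w13"); print(r.observe()["t"],o["ee_pos"],o["ft_force"])
E
```

```text
10.75 [ 0.5215557  -0.16280121  0.19792902] [-0.12989511 -0.29346492 -1.00612944]
```

View pics/w13.png

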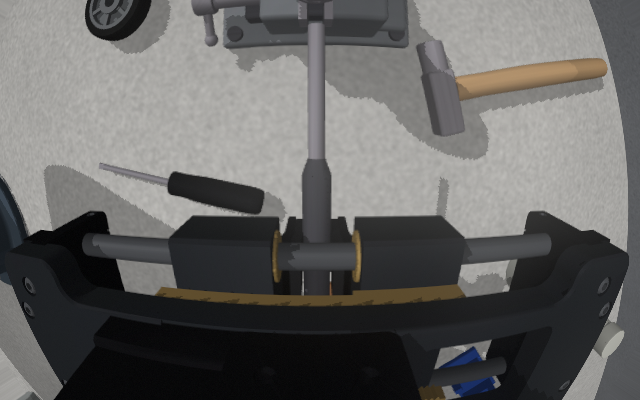

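Call:
step_arm(
  increments=[
    [[0,0,0.01,-0.1346],[0,0,0,-0.1346],[0,0,0,-0.1346],[0,0,0,-0.1346],[0,0,0,-0.1346],[0,-0.018,0.037,0],[0,-0.018,0.037,0],[0,-0.018,0.037,0],[0,-0.018,0.037,0],[0,0,0,0]],
  ],
)

```text
t: 11.75
ee_pos: [0.4829, -0.336, 0.1982]
tool_rot: [0.557, 0.438, 0.553, -0.439]
ft_force: [0.1, 0.4, -0.3]
finger_gap: 0.0135
```

Call:
step_arm(
  increments=[
    [[0,0,0,0],[0,0,0,0]],
  ],
)

```text
t: 11.95
ee_pos: [0.4826, -0.3289, 0.1975]
tool_rot: [0.555, 0.437, 0.556, -0.437]
ft_force: [0.2, 0.0, -0.8]
finger_gap: 0.0132
```

```bash
python3 - <<'E'
from ov import *
o,im=snap("wrist","w14"); print(r.observe()["t"],o["ee_pos"],o["ft_force"])
R=qR(o["tool_rot"]);print(np.degrees(np.arctan2(-R[1,2],-R[0,2])), (np.array([.4885,-.331,.0842])-o["ee_pos"])@R)
E
```

```text
12.0 [ 0.48259985 -0.32894053  0.19749757] [ 0.17354696  0.03728994 -0.78781506]
103.61834131155553 [0.11328896 0.00529745 0.00359731]
```

View pics/w14.png

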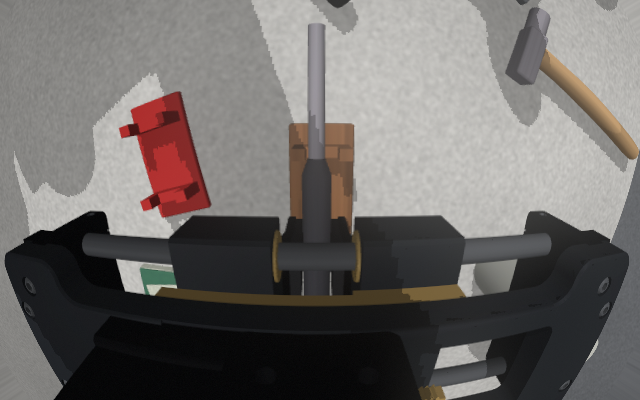

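Call:
step_arm(
  increments=[
    [[0,0.0053,0.0036,0],[0.05,0,0,0],[0.03,0,0,0],[0,0,0,0],[0,0,0,0]],
  ],
)

```text
t: 12.5
ee_pos: [0.4893, -0.3321, 0.1177]
tool_rot: [0.556, 0.437, 0.556, -0.437]
ft_force: [0.5, -0.6, -0.2]
finger_gap: 0.0132
```

```bash
python3 - <<'E'
from ov import *
o,im=snap("wrist","w15"); print(r.observe()["t"],o["ee_pos"],o["ft_force"])
R=qR(o["tool_rot"]);print(np.degrees(np.arctan2(-R[1,2],-R[0,2])), (np.array([.4885,-.331,.0842])-o["ee_pos"])@R)
crop(im,260,0,370,170,3.5,"v15")
E
```

```text
12.55 [ 0.48929406 -0.33213477  0.11773481] [ 0.54074221 -0.58735836 -0.24657809]
103.6455135396349 [ 0.03353569 -0.00049535 -0.00127013]
```

View pics/v15.png

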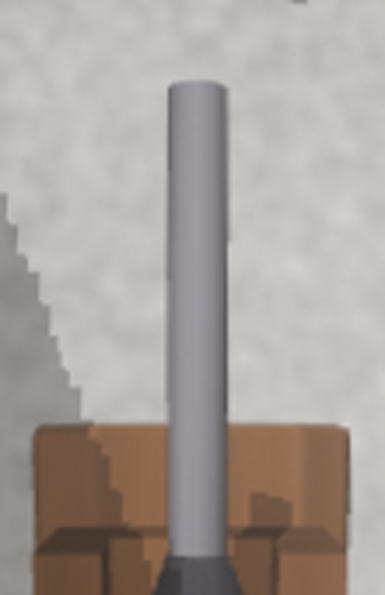

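Call:
step_arm(
  increments=[
    [[0.02,-0.0005,-0.0006,0],[0.011,0,0,0],[0.002,0,0,0],[0,0,0,0],[0,0,0,0],[0,0,0,0]],
  ],
)

```text
t: 13.15
ee_pos: [0.4884, -0.3326, 0.0855]
tool_rot: [0.556, 0.437, 0.555, -0.437]
ft_force: [-0.4, 1.2, -1.5]
finger_gap: 0.0134
```

Call:
step_arm(
  increments=[
    [[0.001,0,0,0],[0,0,0,0],[0,0,0,0]],
  ],
)

```text
t: 13.45
ee_pos: [0.4883, -0.3325, 0.0842]
tool_rot: [0.556, 0.437, 0.555, -0.437]
ft_force: [-0.9, -0.7, 1.6]
finger_gap: 0.0136
```

Call:
step_arm(
  increments=[
    [[0,0,0,0],[0,0,0,0],[0,0,0,0],[0,0,0,0],[0,0,0,0],[0,0,0,0]],
  ],
  claw=60,
)

```text
t: 14.05
ee_pos: [0.488, -0.3322, 0.0837]
tool_rot: [0.556, 0.437, 0.556, -0.437]
ft_force: [0.3, 0.5, 0.4]
finger_gap: 0.0496
```

Released; rise and check the punch in its notches.

Call:
step_arm(
  increments=[
    [[-0.02,0,0,0],[-0.05,0,0,0],[-0.05,0,0,0],[-0.02,0,0.05,0],[0,0,0.03,0],[0,0,0,0],[0,0,0,0]],
  ],
)

```text
t: 14.75
ee_pos: [0.5054, -0.4065, 0.2219]
tool_rot: [0.555, 0.438, 0.556, -0.437]
ft_force: [-0.1, 0.1, 0.0]
finger_gap: 0.052
```

```bash
python3 - <<'E'
from ov import *
o,im=snap("wrist","w16"); print(r.observe()["t"],o["ee_pos"],o["tool_rot"])
crop(im,240,0,400,200,3,"v16")
E
```

```text
14.8 [ 0.50543888 -0.40649513  0.22187561] [ 0.5548438   0.43788663  0.5558892  -0.43748241]
```

View pics/v16.png

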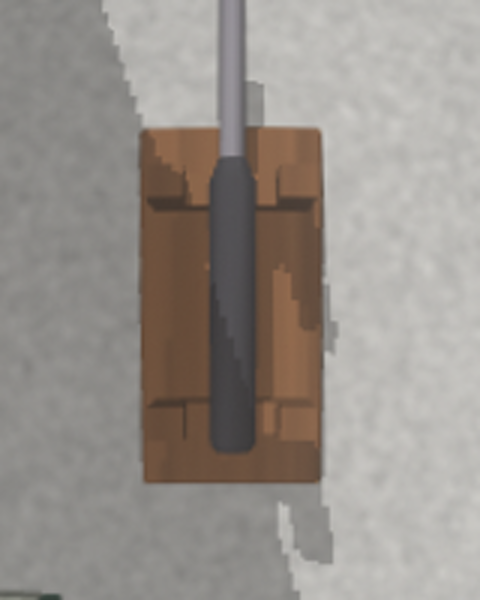

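Call:
step_arm(
  increments=[
    [[-0.048,0,0,0],[0,0.0271,-0.0346,0],[0,0.0271,-0.0346,0],[0,0.0271,-0.0346,0],[0,0.0271,-0.0346,0],[0,0.0271,-0.0346,0],[0,0.0271,-0.0346,0],[0,0.0271,-0.0346,0],[0,0.0271,-0.0346,0],[0,0.0271,-0.0346,0]],
  ],
)

```text
t: 15.8
ee_pos: [0.669, -0.0435, 0.2693]
tool_rot: [0.555, 0.437, 0.557, -0.437]
ft_force: [0.6, -0.4, 0.7]
finger_gap: 0.0519
```

Call:
step_arm(
  increments=[
    [[0,0,0,-0.1495],[0,0,0,-0.1495],[0,0,0,-0.1495],[0,0,0,-0.1495],[0,0,0,-0.1495],[0,0,0,-0.1495],[0,0,0,0],[0,0,0,0]],
  ],
)

```text
t: 16.6
ee_pos: [0.669, -0.0457, 0.2696]
tool_rot: [0.689, 0.154, 0.691, -0.154]
ft_force: [-0.3, 1.4, -0.1]
finger_gap: 0.0524
```

```bash
python3 - <<'E'
from ov import *
o,im=snap("wrist","w17"); print(r.observe()["t"],o["ee_pos"],o["tool_rot"],o["finger_gap"])
R=qR(o["tool_rot"]);print(np.degrees(np.arctan2(-R[1,2],-R[0,2])))
E
```

```text
16.65 [ 0.66904111 -0.04566673  0.26959662] [ 0.68936781  0.15407014  0.69089536 -0.15394163] 0.052425274892587984
154.84059527042146
```

View pics/w17.png

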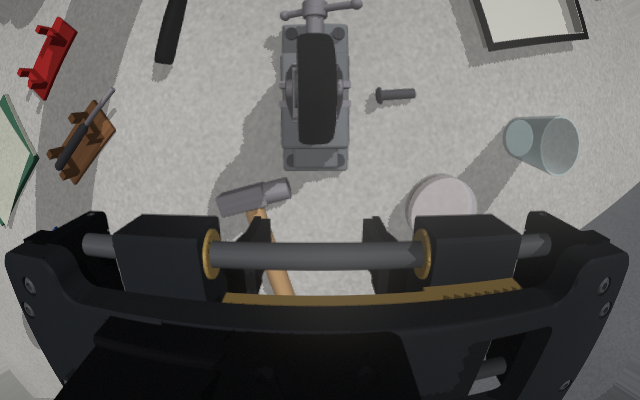

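```bash
python3 - <<'E'
from ov import *
o,im=load("w17");crop(im,262,20,372,160,5,"v17")
R=qR(o["tool_rot"])
P=onz("wrist",[[298,90],[337,90],[317,90]],.180,o);print((P-o["ee_pos"])@R)
E
```

```text
[[ 0.08977229 -0.01019195 -0.08029216]
 [ 0.08976568  0.01241271 -0.08030166]
 [ 0.08976891  0.00081845 -0.08022115]]
```

View pics/v17.png

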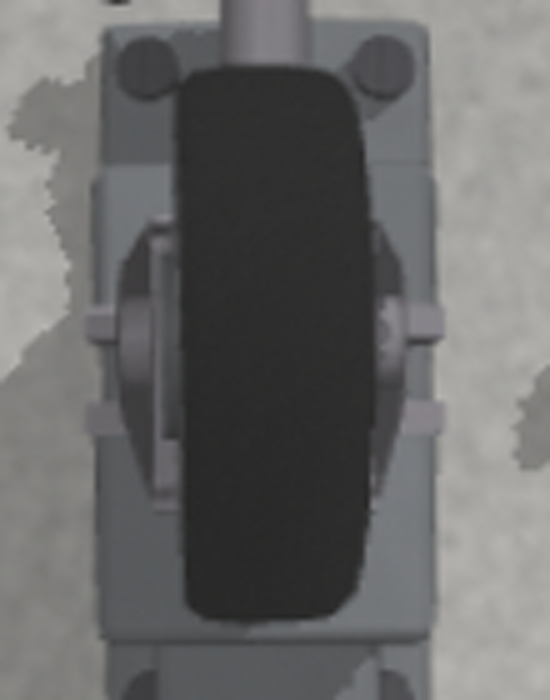

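```bash
python3 - <<'E'
from ov import *
o,im=load("w17");R=qR(o["tool_rot"])
P=onz("wrist",[[289.5,86.5],[340,86.5]],.152,o);print((P-o["ee_pos"])@R)
# wheel silhouette extents rows for centre offset
for dz in (-.080,-.083,-.086):
    t=np.linspace(0,2*np.pi,200);L=np.c_[.2696-.1405-.04*np.sin(t),0*t,dz+.04*np.cos(t)]
    q=proj("wrist",o["ee_pos"]+L@R.T,o);print(dz,q[:,1].min(),q[:,1].max(), "meas",20+67/5,20+620/5)
E
```

```text
[[ 0.11778357 -0.0175208  -0.08451529]
 [ 0.11777356  0.0162674  -0.08446413]]
-0.08 37.49425803924578 149.90615158161629 meas 33.4 144.0
-0.083 33.35443963443009 145.6774581775351 meas 33.4 144.0
-0.086 29.232507642405892 141.44605780110774 meas 33.4 144.0
```

Call:
step_arm(
  increments=[
    [[0,-0.0004,-0.042,0],[0,-0.0004,-0.042,0],[0,0,0,0],[0.02,0,0,0],[0.019,0,0,0],[0,0,0,0],[0,0,0,0],[0,0,0,0]],
  ],
)

```text
t: 17.45
ee_pos: [0.5944, -0.012, 0.2322]
tool_rot: [0.691, 0.153, 0.69, -0.153]
ft_force: [-0.0, -0.7, 0.6]
finger_gap: 0.0522
```

```bash
python3 - <<'E'
from ov import *
o,im=snap("wrist","w18"); print(r.observe()["t"],o["ee_pos"],o["tool_rot"],o["finger_gap"],o["ft_force"])
R=qR(o["tool_rot"]);print(np.degrees(np.arctan2(-R[1,2],-R[0,2])))
_,s=snap("side","s18");crop(s,290,130,410,240,6,"v18s")
E
```

```text
17.5 [ 0.59436251 -0.01197268  0.23222277] [ 0.69095874  0.15342038  0.6895702  -0.15339866] 0.05215047812621984 [-0.02094871 -0.67541093  0.56804906]
154.93960443359487
```

View pics/w18.png

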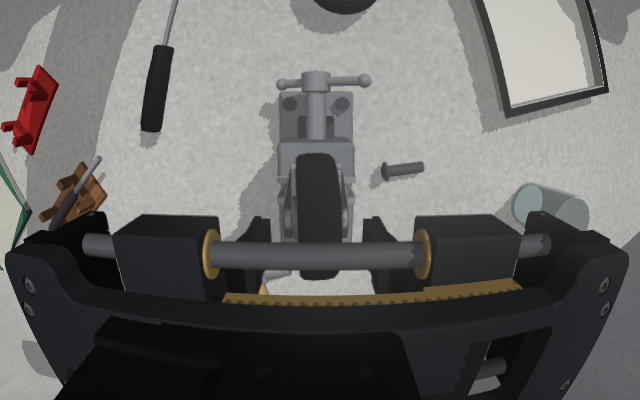

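View pics/v18s.png

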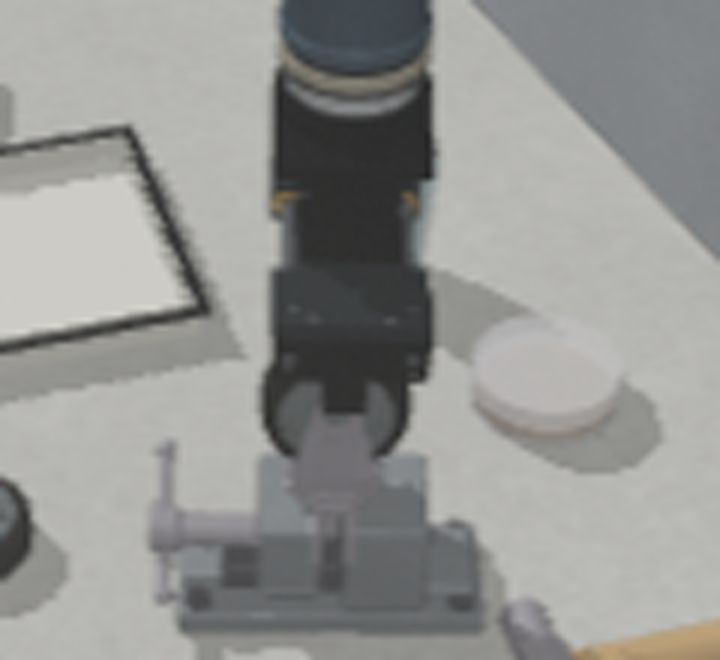

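Call:
step_arm(
  increments=[
    [[0.0015,0,0,0],[0,0,0,0],[0,0,0,0],[0,0,0,0],[0,0,0,0],[0,0,0,0],[0,0,0,0],[0,0,0,0]],
  ],
  claw=0,
  squeeze=30,
)

```text
t: 18.35
ee_pos: [0.5936, -0.0117, 0.2298]
tool_rot: [0.69, 0.153, 0.69, -0.153]
ft_force: [0.1, 0.5, -0.3]
finger_gap: 0.0238
```

```bash
python3 - <<'E'
from ov import *
o,im=snap("wrist","w19"); print(r.observe()["t"],o["ee_pos"],o["finger_gap"],o["ft_force"])
E
```

```text
18.4 [ 0.5935589  -0.0116982   0.22981164] 0.023803289802780524 [ 0.13112096  0.545346   -0.27020594]
```

View pics/w19.png

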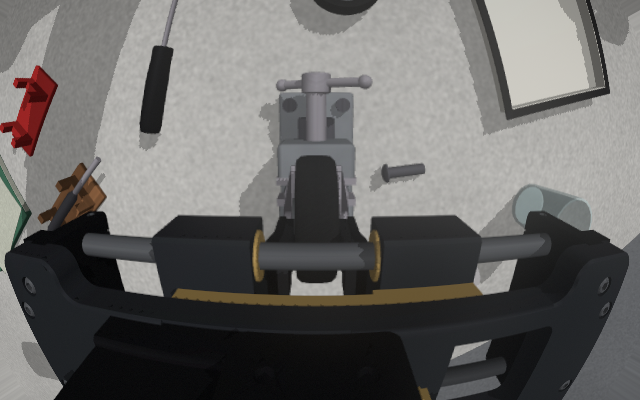

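Call:
step_arm(
  increments=[
    [[-0.005,0,0,0],[-0.01,0,0,0],[-0.01,0,0,0],[-0.015,0,0,0],[-0.02,0,0,0],[-0.02,0,0,0],[-0.01,0,0,0],[0,0,0,0],[0,0,0,0]],
  ],
)

```text
t: 19.3
ee_pos: [0.5931, -0.0118, 0.3196]
tool_rot: [0.69, 0.153, 0.69, -0.153]
ft_force: [0.0, 0.3, -1.8]
finger_gap: 0.024
```

```bash
python3 - <<'E'
from ov import *
o,im=snap("wrist","w20"); print(r.observe()["t"],o["ee_pos"],o["finger_gap"],o["ft_force"])
R=qR(o["tool_rot"]);print(np.degrees(np.arctan2(-R[1,2],-R[0,2])))
_,s=snap("side","s20");crop(s,230,80,410,230,4,"v20s")
E
```

```text
19.35 [ 0.5931079  -0.01176138  0.3196462 ] 0.02402737678599735 [ 0.04396563  0.28510584 -1.79506066]
154.972493223037
```

View pics/w20.png

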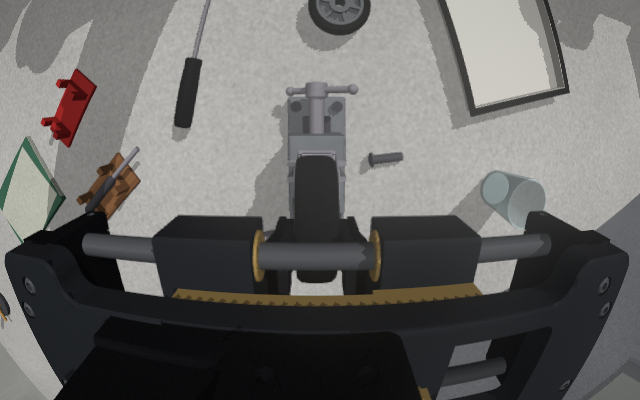

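View pics/v20s.png

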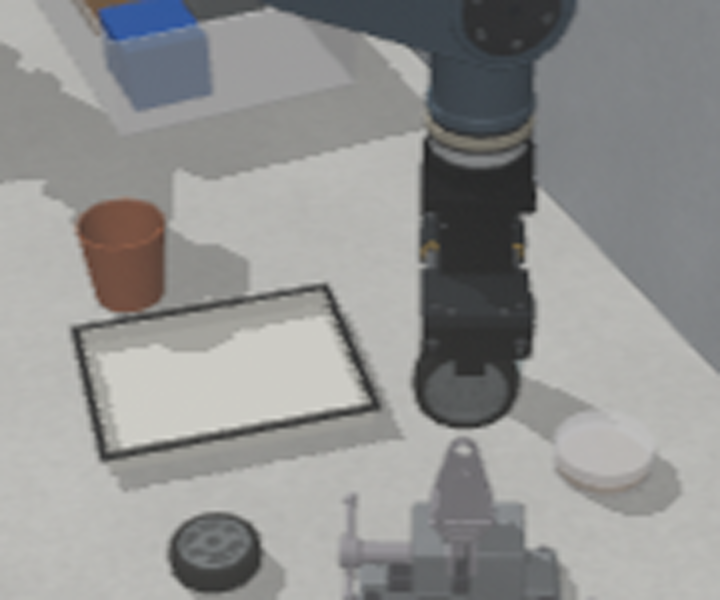

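```bash
python3 - <<'E'
from ov import *
P=onz("side",[[248.75,162.5],[311.25,151.75],[325,181.75],[256.25,194.25]],.022);print(P,P.mean(0),np.linalg.norm(np.diff(np.r_[P,P[:1]],axis=0),axis=1))
o,_=load("w20")
Q=onz("wrist",[[472,115],[569,93]],.022,o);print(Q,np.linalg.norm(Q[0]-Q[1]))
E
```

```text
[[0.39230051 0.4384077  0.022     ]
 [0.6433739  0.40140954 0.022     ]
 [0.61768646 0.20742138 0.022     ]
 [0.36451226 0.24724179 0.022     ]] [0.50446828 0.3236201  0.022     ] [0.25378477 0.1956815  0.25628664 0.19317503]
[[0.61918267 0.21008373 0.022     ]
 [0.65110659 0.40766931 0.022     ]] 0.20014794057516183
```

Call:
step_arm(
  increments=[
    [[0,0.015,-0.0122,0],[0,0.029,-0.0237,0],[0,0.029,-0.0237,0],[0,0.029,-0.0237,0],[0,0.029,-0.0237,0],[0,0.029,-0.0237,0],[0,0.029,-0.0237,0],[0,0.029,-0.0237,0],[0,0.029,-0.0237,0],[0,0.0142,-0.0115,0]],
  ],
)

```text
t: 20.4
ee_pos: [0.5091, 0.3178, 0.3185]
tool_rot: [0.69, 0.152, 0.691, -0.152]
ft_force: [0.5, 0.2, -1.7]
finger_gap: 0.0238
```

Call:
step_arm(
  increments=[
    [[0,0,0,0],[0,0,0,0],[0.03,0,0,0],[0.04,0,0,0],[0.03,0,0,0],[0.03,0,0,0],[0,0,0,0],[0,0,0,0]],
  ],
)

```text
t: 21.2
ee_pos: [0.5112, 0.3141, 0.1896]
tool_rot: [0.69, 0.153, 0.691, -0.154]
ft_force: [1.1, 0.4, -1.1]
finger_gap: 0.0238
```

```bash
python3 - <<'E'
from ov import *
o,im=snap("wrist","w21"); print(r.observe()["t"],o["ee_pos"],o["finger_gap"],o["ft_force"])
R=qR(o["tool_rot"]);print(np.degrees(np.arctan2(-R[1,2],-R[0,2])))
_,s=snap("side","s21");crop(s,220,60,380,210,4,"v21s")
E
```

```text
21.25 [0.51118606 0.31410969 0.18963343] 0.023826357003013176 [ 1.11514679  0.38996361 -1.13549271]
154.88978925285812
```

View pics/w21.png

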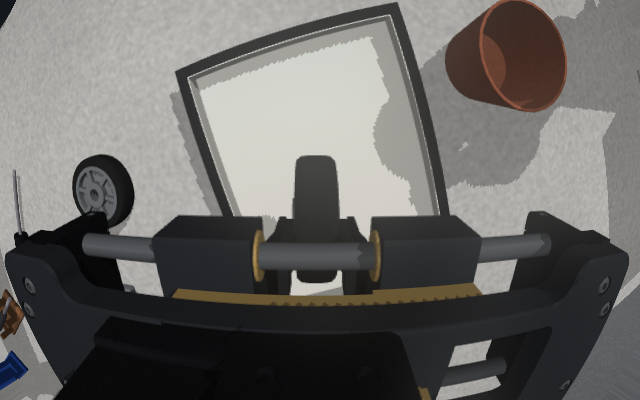

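View pics/v21s.png

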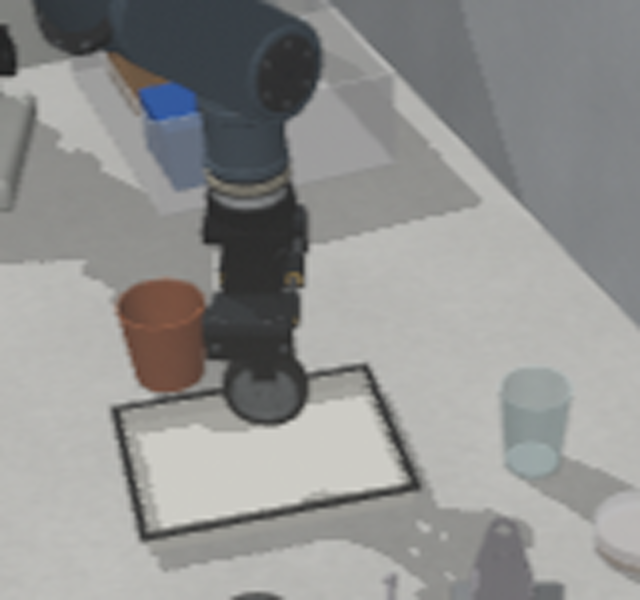

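Call:
step_arm(
  increments=[
    [[0.025,0,0,0],[0.02,0,0,0],[0.005,0,0,0],[0,0,0,0],[0,0,0,0]],
  ],
)

```text
t: 21.8
ee_pos: [0.5117, 0.3155, 0.1414]
tool_rot: [0.691, 0.154, 0.689, -0.153]
ft_force: [-0.2, -0.0, -1.3]
finger_gap: 0.0238
```

Call:
step_arm(
  increments=[
    [[0.0015,0,0,0],[0.0015,0,0,0],[0,0,0,0],[0,0,0,0]],
  ],
)

```text
t: 22.2
ee_pos: [0.5108, 0.3152, 0.137]
tool_rot: [0.69, 0.153, 0.69, -0.153]
ft_force: [-0.1, 0.4, -2.0]
finger_gap: 0.024
```

Call:
step_arm(
  increments=[
    [[0.001,0,0,0],[0.001,0,0,0],[0,0,0,0],[0,0,0,0]],
  ],
)

```text
t: 22.6
ee_pos: [0.5107, 0.3151, 0.1347]
tool_rot: [0.69, 0.153, 0.69, -0.153]
ft_force: [0.1, 1.0, -0.7]
finger_gap: 0.0239
```

Call:
step_arm(
  increments=[
    [[0.0007,0,0,0],[0,0,0,0],[0,0,0,0]],
  ],
)

```text
t: 22.9
ee_pos: [0.5107, 0.3151, 0.1341]
tool_rot: [0.69, 0.153, 0.69, -0.153]
ft_force: [-0.7, 0.0, -2.0]
finger_gap: 0.0242
```

```bash
python3 - <<'E'
from ov import *
for i in range(2):
    o,im=snap("wrist","w22"); print(o["t"],o["ee_pos"],o["finger_gap"],o["ft_force"])
E
```

```text
22.9 [0.51071947 0.31513928 0.13410546] 0.02424467529163332 [-0.65269599  0.03590597 -1.99012725]
22.95 [0.51071778 0.31514033 0.13411885] 0.02379812075823422 [ 0.55770755  0.84832483 -1.10230567]
```

Call:
step_arm(
  increments=[
    [[0.0008,0,0,0],[0,0,0,0],[0,0,0,0]],
  ],
)

```text
t: 23.3
ee_pos: [0.5108, 0.3152, 0.1337]
tool_rot: [0.69, 0.153, 0.69, -0.153]
ft_force: [-1.6, -0.2, 1.8]
finger_gap: 0.024
```

Call:
step_arm(
  increments=[
    [[0.0008,0,0,0],[0,0,0,0],[0,0,0,0]],
  ],
)

```text
t: 23.6
ee_pos: [0.5109, 0.3152, 0.1336]
tool_rot: [0.691, 0.153, 0.69, -0.153]
ft_force: [-2.1, 0.1, 6.8]
finger_gap: 0.0239
```

Call:
step_arm(
  increments=[
    [[-0.0008,0,0,0],[0,0,0,0],[0,0,0,0]],
  ],
  squeeze=10,
)

```text
t: 23.9
ee_pos: [0.5109, 0.3152, 0.1335]
tool_rot: [0.69, 0.153, 0.69, -0.153]
ft_force: [-0.4, -0.6, 2.5]
finger_gap: 0.024
```

Call:
step_arm(
  increments=[
    [[0,0,0,0],[0,0,0,0],[0,0,0,0]],
  ],
  squeeze=3,
)

```text
t: 24.2
ee_pos: [0.5106, 0.315, 0.1333]
tool_rot: [0.69, 0.153, 0.69, -0.153]
ft_force: [-0.7, 0.5, 2.4]
finger_gap: 0.0242
```

Call:
step_arm(
  increments=[
    [[0,0,0,0],[0,0,0,0],[0,0,0,0],[0,0,0,0],[0,0,0,0],[0,0,0,0]],
  ],
  claw=55,
)

```text
t: 24.8
ee_pos: [0.5108, 0.3151, 0.1333]
tool_rot: [0.69, 0.153, 0.69, -0.153]
ft_force: [-0.5, -0.6, 0.0]
finger_gap: 0.0475
```

```bash
python3 - <<'E'
from ov import *
o,im=snap("wrist","w23"); print(o["t"],o["ee_pos"],o["finger_gap"],o["ft_force"])
E
```

```text
24.8 [0.51076057 0.31514379 0.13327432] 0.04753748265413251 [-0.49952751 -0.56119541  0.03605455]
```

View pics/w23.png

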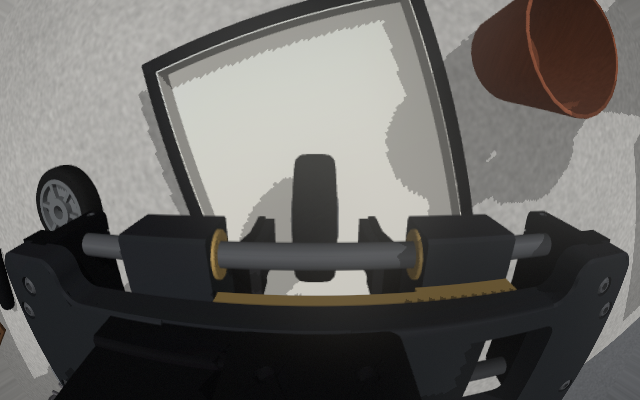

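Call:
step_arm(
  increments=[
    [[-0.01,0,0,0],[-0.02,0,0,0],[-0.04,0,0,0],[-0.05,0,0,0],[-0.03,0,0.04,0],[0,0,0.04,0],[0,0,0,0],[0,0,0,0],[0,0,0,0]],
  ],
)

```text
t: 25.75
ee_pos: [0.5818, 0.2814, 0.2828]
tool_rot: [0.689, 0.153, 0.691, -0.153]
ft_force: [-0.9, 0.7, -0.7]
finger_gap: 0.0477
```

```bash
python3 - <<'E'
from ov import *
o,im=snap("wrist","w24"); print(o["t"],o["ee_pos"],o["finger_gap"],o["ft_force"],o["q"])
_,s=snap("side","s24")
E
```

```text
25.75 [0.58179826 0.28137701 0.28280612] 0.04773521458837235 [-0.92971323  0.72830648 -0.65663285] [ 2.77705172e-01  5.67398596e-01  1.38415719e+00  4.42505311e-04
  1.19263505e+00 -8.56637837e-01]
```

View pics/w24.png

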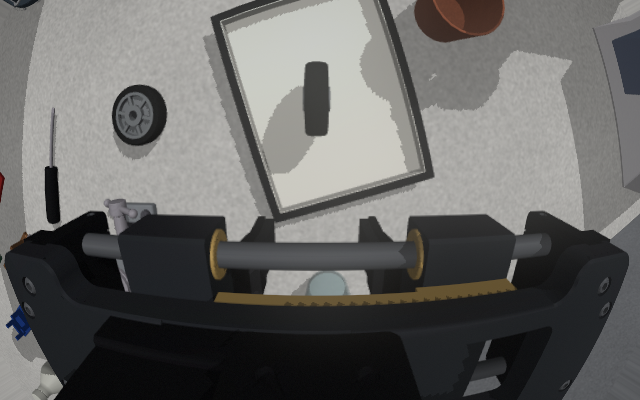

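View pics/s24.png

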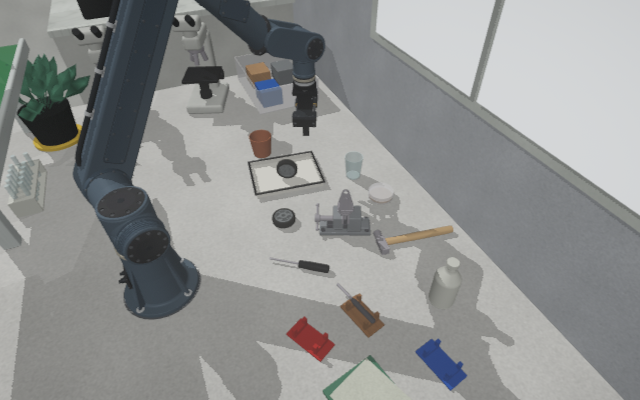

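Call:
step_arm(
  increments=[
    [[0,0,0,0],[0,0,0,0],[0,0,0,0],[0,0,0,0],[0,0,0,0],[0,0,0,0],[0,0,0,0]],
  ],
)

```text
t: 26.55
ee_pos: [0.5833, 0.2812, 0.2833]
tool_rot: [0.69, 0.153, 0.69, -0.153]
ft_force: [0.9, -0.4, 0.3]
finger_gap: 0.0479
```

```bash
python3 - <<'E'
from ov import *
_,a=load("w24"); o,im=snap("wrist","w25"); print(o["t"],o["ee_pos"])
for x in (a,im):
    m=(x[50:150,290:345].max(2)<90);ys,xs=np.nonzero(m);print(xs.mean()+290,ys.mean()+50,m.sum())
_,s=snap("side","s25");s0=cv2.imread("pics/side0.png")
A=np.hstack([cv2.resize(i[260:380,260:480],None,fx=1.8,fy=1.8,interpolation=cv2.INTER_CUBIC) for i in(s0,s)]);cv2.imwrite("pics/cmp.png",A)
E
```

```text
26.55 [0.58325135 0.28124426 0.28329942]
316.0159010600707 98.52120141342756 1698
315.06227967097533 96.524089306698 1702
```

View pics/cmp.png

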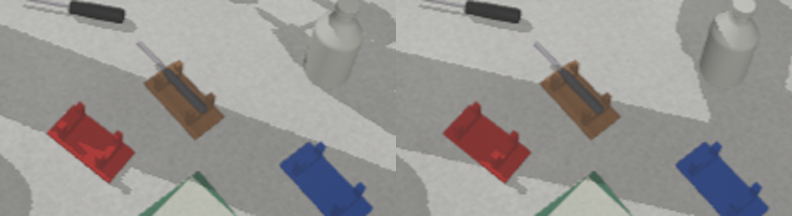

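Call:
step_arm(
  increments=[
    [[0,0,0,0],[0,0,0,0],[0,0,0,0],[0,0,0,0],[0,0,0,0],[0,0,0,0],[0,0,0,0],[0,0,0,0]],
  ],
)

```text
t: 27.45
ee_pos: [0.5832, 0.2813, 0.2833]
tool_rot: [0.69, 0.153, 0.69, -0.153]
ft_force: [-0.8, 0.2, -0.2]
finger_gap: 0.0478
```

```bash
python3 - <<'E'
from ov import *
snap("wrist","w26")
for n in("w24","w25","w26"):
    o,x=load(n)
    m=(x[50:150,290:345].max(2)<90);ys,xs=np.nonzero(m);print(n,onz("wrist",[[xs.mean()+290,ys.mean()+50]],.06,o),o["ee_pos"])
print(r.hand_in())
E
```

```text
w24 [[0.50899115 0.31515202 0.06      ]] [0.58179826 0.28137701 0.28280612]
w25 [[0.50876464 0.31510406 0.06      ]] [0.58325135 0.28124426 0.28329942]
w26 [[0.50885722 0.31510062 0.06      ]] [0.58324101 0.28129359 0.28333068]
the job is handed in; nothing more can be done
None
```

The job is done and handed in at about 27.5 s of the 64 s allowed; the hand-in gives no verdict.

- **Pin:** I took the punch from the brown rest and drove the pin out from its plain end. It dropped on its head side and lies on the bench beside the vise.
- **Punch:** it is back in both notches of its rest, confirmed in a close wrist view.
- **Wheel:** I lifted it out of the fork and set it upright in the middle of the tray. It stayed within 0.3 mm over the last 1.7 s of pictures.
- **Everything else:** the other objects look unmoved in the before-and-after side pictures, and the robot was touching nothing at hand-in.

**Checks that disagreed:**
- My first estimate of the axle position was 1.9 mm off sideways. I corrected it from the close view before the punch touched the pin.
- Midway through driving, one picture looked as if the pin had not moved. The grip and the punch's position showed it was moving, and the push force falling to zero plus the fallen pin confirmed it.
- The scene camera's picture was too murky to check anything with.
- The wheel met the tray floor with about 7 N, and I backed off before releasing it.

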